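Draw the bottom tile from a gravity feeder onto the banding wheel

ROBOT

A 6-joint arm with a two-finger parallel gripper is mounted at the origin on a cart in front of the work surface, level with it; the furniture and walls round the work are solid. World frame = base frame: x ahead of the robot, y to its left, z up, the work surface at z = 0. Lengths are in m, angles in rad, forces in N, time in s.
With the tool pointing down it reaches from about 0.35 to 0.95 m from the base axis. Payload 17.4 kg.
Tool frame: the origin (TCP) lies at the very end of the fingers, on their centre line; the grasp point (between the pads) lies 19 mm behind it; z points along the fingers, y is the line along which they close (so a half turn about z gives the same grasp; the last joint's range is limited). The gripper opens to 93 mm and grips with 3 to 60 N. Pads are 15 mm wide; open, the fingers measure 128 mm over their backs; the gripper's body (75 mm by 188 mm) begins 65 mm behind the grasp point.
Start: joints at [-1.17, 0.116, 1.442, -0, 1.584, -0.038], TCP at [0.287, -0.611, 0.219] pointing down, gripper open.
Joint ranges: [-2.83, 2.83], [-0.83, 2.19], [0.07, 2.5], [-1.14, 4.28], [0.01, 3], [-2.97, 2.97]. Speed limits (rad/s): [1.89, 1.89, 2.22, 3.14, 3.14, 3.14].

INTERFACE

Orientations are given as a rotation vector (axis times angle).
In Python, from workcell import * gives the robot as it stands.
- The arm moves only by the tool arm_command, never from a script. Its argument "series" is a list of rows, each an object of numbers: "dx", "dy", "dz": the shift along the world's x, y, z in mm; "yaw": the turn about the world's z in degrees; "gripper": the gripper's target within -1 to 1 (shut at 1, half-way at 0, fully open at -1). In form: [{"dx": .., "dy": .., "dz": .., "yaw": .., "gripper": ..}, ...]. A call has exactly 10 rows; each row is the pose to reach, as a shift and turn from the pose commanded when the call began; what a row does not reach only later rows make up. A row lasts 1/12 s, in which the tool goes at most 41.7 mm and 7.16 degrees, less where a joint would pass 70% of its speed; a pose out of reach is approached as far as the arm can. A call with a gripper value outside its range is refused whole. The fingers move at their own pace and stop on an object; the grip force is fixed at half the most. Time passes only in rows, so rows that repeat a pose let the fingers close, or fill a call up. It gives the time, the measured TCP pose, the force, the opening and the grip force at its end, in the units of the state.
- observe(): the state, without advancing time (a new reading comes with each control period).
- get_image(name): name is "scene" or "side" or "wrist"; returns a dict with "pixels" (480x640x3 uint8, red, green, blue), "fx", "fy", "cx", "cy" (pixels), "T" (4x4, takes a point from camera to world coordinates). Camera axes: x right, y up, looking along -z (the intrinsics and any distortion apply to the point x, -y, -z); pixel columns grow to the right and rows downward; lengths in m; the calibration is good to about 2 mm. A picture is of the moment at which its call begins. There is no depth.
- hand_in(): hands the job in; it is judged then, once.
The state is a dict: "t": time; "q": joint angles; "qvel": joint speeds; "effort": joint torques, N m; "position": TCP position; "eef_rot": TCP orientation; "wrist_force": force on the tool from outside, world axes, zero at the start; "wrist_torque": the same for the moment, N m; "opening": opening from 0.0 (shut) to 1.0 (fully open); "gripper_force": force on a finger pad.
Only numpy, scipy, OpenCV 4.12 (cv2) and the standard library are available. Lean on these libraries where they do the work, as an engineer would, in place of code of your own. Each camera call takes 0.05 s, during which the arm holds its last target. There are 200 camera calls.

TASK

Take the next bisque tile from the bottom of the tile feeder: push the red thumb slide forward so that the lowest tile comes part way out of the mouth, let the slide go back home, then draw that tile straight out from under the others so that they drop down flat inside the feeder. Lay it gently and flat on the banding wheel, centred on the wheel, and let go of it. Do not lift the other tiles, and leave everything else on the table where it is.

Things in the scene. Friction and masses are not known exactly. Their poses are not given: they have to be found in the camera images.
- tile_feeder: Gravity feeder fixed to the table: wooden board, 12 mm high, x = -66 to +170, y = +-56 mm; four steel corner angles, 78 mm high, hold a flat stack of four tiles with 1.5 mm play. Origin: on the table under the middle of the stack. Its -x axis points out of the mouth, +x to the thumb slide, z up. Angles: inner faces x = +-66.5, y = +-34, rear outer face x = +70.5 mm.
- mouth (a point): Centre of the feeder's mouth: on the board top (z = 12 mm) at x = -66.5 mm, y = 0 in the feeder's frame, same axes. Front angles and tie bar (outer face x = -73 mm) begin 19 mm above the board, so only the lowest tile can pass under them; the upper ones are held back. The board ends here: in front is only the bare table, and a tile that stands out can be gripped across its 65 mm width.
- feed_slide (a joint): Travel (m) of the thumb slide along the feeder's -x: 0 home, 0.050 fully forward at its stop, where its blade (7 mm high, 36 mm wide) has pushed the lowest tile about 48 mm out of the mouth. Spring pull 2 N at home, 5 N forward; stack friction adds up to about 13 N to the push. Let go, the slide springs home by itself and the tile stays out. Rails 23 mm above the table guide it.
- slide_tab (a point): Middle of the top edge of the slide's red upright thumb tab, 71 mm above the table. The tab is 12 mm thick (along the feeder's x), 40 mm wide (along its y) and stands free from 27 to 71 mm above the table. With the slide home it is at x = +151, y = 0 mm in the feeder's frame; it moves with the slide. It can be pinched from above across its thickness.
- tile_1: The lowest tile of the stack when the work begins: salmon-pink bisque-fired clay, 130 x 65 x 13 mm, about 0.19 kg. Origin: centre of its underside; x along its 130 mm length (as the feeder's x), y along its 65 mm width, z up. At the start x = 0, z = 12 mm in the feeder; it is clear of the mouth once its centre is beyond x = -132 mm.
- tile_2: The second tile from below, the same size as tile_1, origin at the centre of its underside. It starts on tile_1 and drops 13 mm onto the feeder's board.
- tile_3: The third tile from below, the same as tile_2.
- tile_4: The top tile, the same as tile_2.
- wheel_top (a point): Centre of the flat top of the banding wheel's round iron head, 106 mm above the table; the head is 242 mm across and 28 mm thick and does not turn. z up.
- slip_bowl: Bystander: round enamel bowl with grey slip, 150 mm across, 57 mm high. Origin: centre of its underside.
- brush_1: Bystander: red-handled round brush lying flat, 232 mm long along its y, 14 mm wide. Origin: under its middle.
- oxide_bottle: Bystander: small brown bottle with black cap, 38 mm across, 76 mm high. Origin: centre of its underside.
- small_mould: Bystander: small grey plaster mould, 66 x 86 mm, 30 mm high. Origin: centre of its underside.

How it is judged:
By the outcome, as a careful person would: the job done as asked, in the order asked, and still so for the second after the job is handed in, with the robot touching nothing.
It also fails if it takes over 58 s, if anything falls off the work surface, if the arm or the gripper's body presses on something with over 40 N, if the wrist force passes 120 N, or if a joint passes its speed limit or range.

## Working session

There is one attempt and no reset: what is moved stays moved. The work goes in short steps, Python scripts to look and compute and a tool call to move; the robot and the scene stay as the last step left them, time stands still between calls to the robot, and variables do not carry over. Pictures are saved under pics/ and viewed, at most 10 in all, crops included, and the job is handed in when it is done.

Besides the shell and the picture viewer there is one more tool, called after "Call:" as name([rows], argument=value, ...), one row to a line, values as JSON. arm_command: Moves the arm, as the interface text tells. Its arguments: {"type":"object","properties":{"series":{"type":"array","items":{"type":"object","properties":{"dx":{"type":"number"},"dy":{"type":"number"},"dz":{"type":"number"},"yaw":{"type":"number"},"gripper":{"type":"number"}}}}},"required":["series"]}

```bash
mkdir -p pics; cat > h.py <<'E'
from workcell import *
import numpy as np, cv2
def snap(n,f):
    im=get_image(n); cv2.imwrite(f'pics/{f}.png',im['pixels'][:,:,::-1]); 
    import pickle; pickle.dump({k:v for k,v in im.items()},open(f'pics/{f}.pkl','wb')); return im
def load(f):
    import pickle; return pickle.load(open(f'pics/{f}.pkl','rb'))
def px2w(im,u,v,z):
    T=np.array(im['T']); d=np.array([(u-im['cx'])/im['fx'],-(v-im['cy'])/im['fy'],-1.]); d=T[:3,:3]@d; o=T[:3,3]
    return o+d*(z-o[2])/d[2]
def w2px(im,p):
    T=np.array(im['T']); c=T[:3,:3].T@(np.array(p)-T[:3,3]); return im['cx']+im['fx']*c[0]/-c[2], im['cy']-im['fy']*c[1]/-c[2]
E
python3 - <<'E'
from h import *
for n in('scene','side'):
    im=snap(n,n+'0'); print(n,[k for k in im],im['fx'],im['cx'],im['cy'],np.round(im['T'],3).tolist())
o=observe(); print(o['t'],o['position'],o['eef_rot'],o['opening'])
E
```

```text
scene ['pixels', 'fx', 'fy', 'cx', 'cy', 'T'] 558.4471536077675 325.18329243460045 235.84032876761472 [[0.305, -0.56, 0.77, 1.711], [0.952, 0.166, -0.257, -0.476], [0.017, 0.811, 0.584, 0.956], [0.0, 0.0, 0.0, 1.0]]
side ['pixels', 'fx', 'fy', 'cx', 'cy', 'T'] 472.060697660618 320.52927615439273 237.7242147750908 [[-0.785, -0.422, 0.454, 1.092], [0.62, -0.531, 0.578, 0.574], [-0.003, 0.735, 0.678, 0.871], [0.0, 0.0, 0.0, 1.0]]
0.1 [ 0.28671106 -0.61089945  0.21801711] [-3.06536399e+00 -6.83525580e-01  2.57991668e-04] 0.9977722408573148
```

View pics/scene0.png

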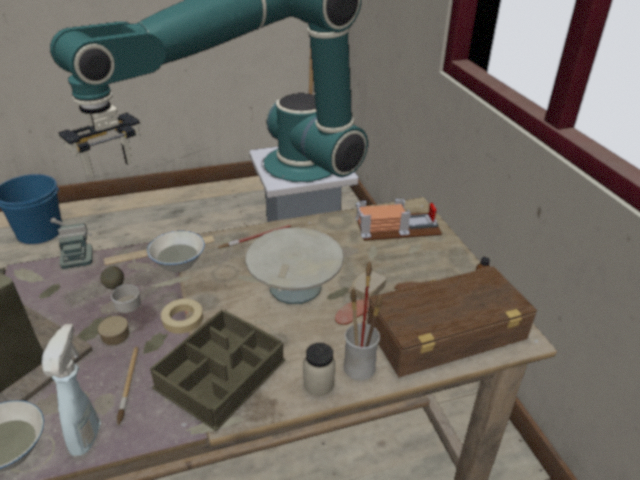

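View pics/side0.png

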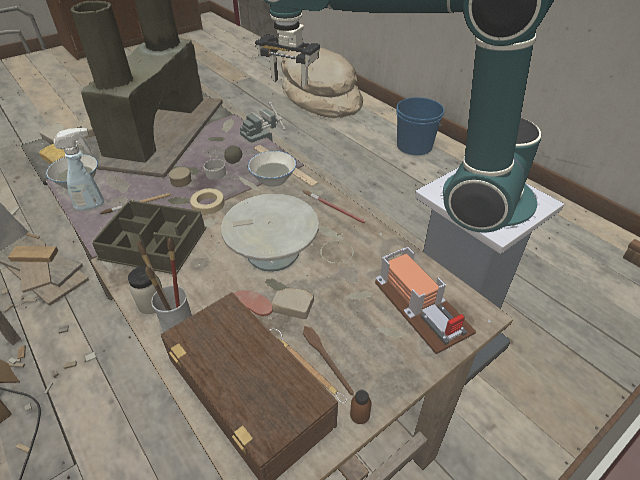

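Scene: feeder at about (395,222) with red tab (433,211), wheel at (295,260). Side: feeder stack (412,280), red tab (455,324), wheel top (270,226). Next I enlarge the feeder.

```bash
python3 - <<'E'
from h import *
a=load('side0'); b=load('scene0')
for n,im,(x,y,w,h) in(('side',a,(365,235,120,120)),):
    c=im['pixels'][y:y+h,x:x+w,::-1]; c=cv2.resize(c,None,fx=5,fy=5,interpolation=cv2.INTER_CUBIC)
c2=cv2.resize(b['pixels'][195:245,350:450,::-1],None,fx=2,fy=2)
cv2.imwrite('pics/c1.png',c)
# wheel ellipses by colour, rough
for im,pts in((a,[(222,226),(319,226),(270,194),(270,258)]),(b,[(246,260),(343,260),(295,233),(295,287)])):
    print([np.round(px2w(im,u,v,.106),3).tolist() for u,v in pts])
print('stack',px2w(a,412,278,.064),'tab',px2w(a,456,322,.071),px2w(b,433,203,.071))
E
```

```text
[[0.744, -0.262, 0.106], [0.557, -0.114, 0.106], [0.579, -0.296, 0.106], [0.713, -0.096, 0.106]]
[[0.632, -0.319, 0.106], [0.7, -0.091, 0.106], [0.557, -0.174, 0.106], [0.764, -0.231, 0.106]]
stack [0.47190781 0.12513887 0.064     ] tab [0.49611882 0.27278752 0.071     ] [0.47682712 0.2713286  0.071     ]
```

View pics/c1.png

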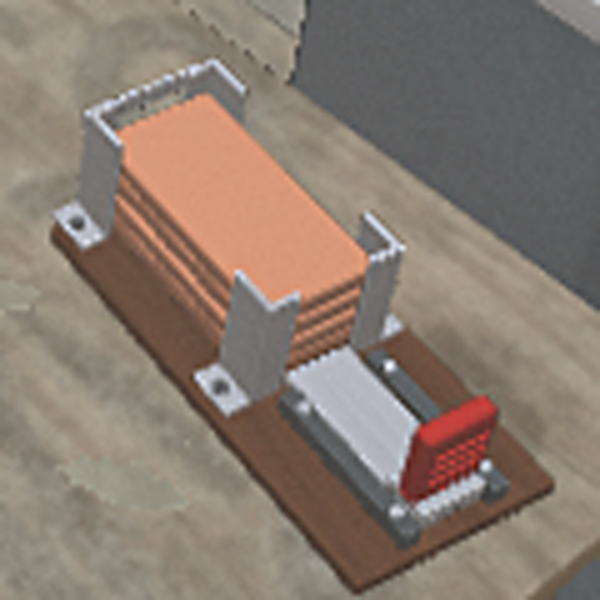

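Side crop: board top corners at about (52,230), (355,580), (552,482); the tab's top edge middle at about (458,421); tile top corners at (120,135), (208,95), (368,262). I fit the feeder pose to these.

```bash
python3 - <<'E'
from h import *
from scipy.optimize import least_squares
a=load('side0'); b=load('scene0')
f=lambda u,v:(365+u/5,235+v/5)
obs=[((-.066,-.056,.012),f(52,230)),((.170,-.056,.012),f(355,580)),((.170,.056,.012),f(552,482)),
((.151,0,.071),f(458,421)),((-.065,-.0325,.064),f(118,137)),((-.065,.0325,.064),f(208,95)),((.065,.0325,.064),f(368,262))]
def pr(p,q,im):
    c,s=np.cos(p[2]),np.sin(p[2]); return w2px(im,(p[0]+c*q[0]-s*q[1],p[1]+s*q[0]+c*q[1],q[2]))
r=lambda p:np.concatenate([np.subtract(pr(p,q,a),o) for q,o in obs])
s=least_squares(r,[.47,.125,1.4],loss='soft_l1'); p=s.x; print(p,np.degrees(p[2])); print(r(p).reshape(-1,2).round(1).tolist())
for q in [(.151,0,.071),(-.15,0,.02),(-.0665,0,.012),(.170,.056,.012)]:
    c,t=np.cos(p[2]),np.sin(p[2]); print(q,np.round((p[0]+c*q[0]-t*q[1],p[1]+t*q[0]+c*q[1]),4),'scene px',np.round(pr(p,q,b)))
# wheel: colour seg via flood fill
for n,im,seed in(('side',a,(270,226)),('scene',b,(300,262))):
    g=cv2.GaussianBlur(im['pixels'],(3,3),0).copy(); m=np.zeros((482,642),np.uint8)
    cv2.floodFill(g,m,seed,0,(6,)*3,(6,)*3,4|(255<<8)|cv2.FLOODFILL_MASK_ONLY)
    m=m[1:-1,1:-1]; cs,_=cv2.findContours(m,cv2.RETR_EXTERNAL,cv2.CHAIN_APPROX_NONE); c=max(cs,key=len)
    w=np.array([px2w(im,u,v,.106)[:2] for u,v in cv2.convexHull(c)[:,0]])
    (x,y),R=cv2.minEnclosingCircle((w*1000).astype(np.float32)); 
    fit=least_squares(lambda p:np.hypot(*(w-p[:2]).T)-.121,[.65,-.19],loss='soft_l1',f_scale=.003)
    print(n,x,y,R,fit.x,np.abs(fit.fun).max(),cv2.boundingRect(c))
E
```

```text
[0.46425937 0.11843798 1.40316233] 80.39527963535673
[[-0.8, -1.0], [0.2, 1.5], [0.9, 0.1], [-0.6, -0.4], [-3.9, -0.3], [0.2, -1.1], [2.7, 0.9]]
(0.151, 0, 0.071) [0.4895 0.2673] scene px [434. 205.]
(-0.15, 0, 0.02) [ 0.4392 -0.0295] scene px [333. 227.]
(-0.0665, 0, 0.012) [0.4532 0.0529] scene px [360. 227.]
(0.17, 0.056, 0.012) [0.4374 0.2954] scene px [432. 211.]
side 319.1221618652344 -568.786376953125 1188.6190185546875 [ 0.41518419 -0.36029621] 1.294620422499737 (0, 13, 629, 467)
scene -636.7064819335938 -60.8482551574707 2037.753173828125 [0.48655389 0.32887684] 3.0750465165261116 (0, 0, 640, 480)
```

Call:
arm_command([
  {"dx": 9,"dy": 39,"dz": 0,"yaw": -3.5,"gripper": -1},
  {"dx": 18,"dy": 78,"dz": 0,"yaw": -7,"gripper": -1},
  {"dx": 27,"dy": 117,"dz": 0,"yaw": -10.5,"gripper": -1},
  {"dx": 36,"dy": 156,"dz": 0,"yaw": -14,"gripper": -1},
  {"dx": 45,"dy": 195,"dz": 0,"yaw": -17.5,"gripper": -1},
  {"dx": 54,"dy": 234,"dz": 0,"yaw": -21,"gripper": -1},
  {"dx": 63,"dy": 273,"dz": 0,"yaw": -24.5,"gripper": -1},
  {"dx": 72,"dy": 312,"dz": 0,"yaw": -28,"gripper": -1},
  {"dx": 81,"dy": 351,"dz": 0,"yaw": -31.5,"gripper": -1},
  {"dx": 90,"dy": 390,"dz": 0,"yaw": -34.7,"gripper": -1},
])

```text
t: 0.93
position: [0.3765, -0.2192, 0.2185]
eef_rot: [-3.13, 0.267, -0.0]
wrist_force: [1.1, -0.2, 0.4]
opening: 1.002
gripper_force: 0.0
```

Call:
arm_command([
  {"dx": 9,"dy": 39,"dz": 0,"yaw": 0,"gripper": -1},
  {"dx": 18,"dy": 78,"dz": 0,"yaw": 0,"gripper": -1},
  {"dx": 27,"dy": 117,"dz": 0,"yaw": 0,"gripper": -1},
  {"dx": 36,"dy": 156,"dz": 0,"yaw": 0,"gripper": -1},
  {"dx": 45,"dy": 195,"dz": 0,"yaw": 0,"gripper": -1},
  {"dx": 54,"dy": 234,"dz": 0,"yaw": 0,"gripper": -1},
  {"dx": 63,"dy": 273,"dz": 0,"yaw": 0,"gripper": -1},
  {"dx": 72,"dy": 312,"dz": 0,"yaw": 0,"gripper": -1},
  {"dx": 81,"dy": 351,"dz": 0,"yaw": 0,"gripper": -1},
  {"dx": 90,"dy": 390,"dz": 0,"yaw": 0,"gripper": -1},
])

```text
t: 1.77
position: [0.4665, 0.1712, 0.2185]
eef_rot: [3.131, -0.261, 0.0]
wrist_force: [-0.0, -1.3, 1.3]
opening: 1.002
gripper_force: 0.0
```

```bash
python3 - <<'E'
from h import *
im=snap('wrist','w1'); print(im['fx'],np.round(im['T'],3).tolist())
p=(.46426,.11844,1.40316); c,s=np.cos(p[2]),np.sin(p[2])
for q in [(.151,.02,.071),(.151,-.02,.071),(.17,.056,.012),(.17,-.056,.012),(-.066,.056,.012),(-.066,-.056,.012)]:
    print(q,np.round(w2px(im,(p[0]+c*q[0]-s*q[1],p[1]+s*q[0]+c*q[1],q[2])),0))
E
```

```text
383.154923431816 [[-0.165, 0.953, 0.254, 0.537], [-0.986, -0.159, -0.042, 0.16], [0.001, -0.258, 0.966, 0.384], [0.0, 0.0, 0.0, 1.0]]
(0.151, 0.02, 0.071) [203. 242.]
(0.151, -0.02, 0.071) [200. 195.]
(0.17, 0.056, 0.012) [204. 261.]
(0.17, -0.056, 0.012) [195. 148.]
(-0.066, 0.056, 0.012) [436. 262.]
(-0.066, -0.056, 0.012) [445. 149.]
```

View pics/w1.png

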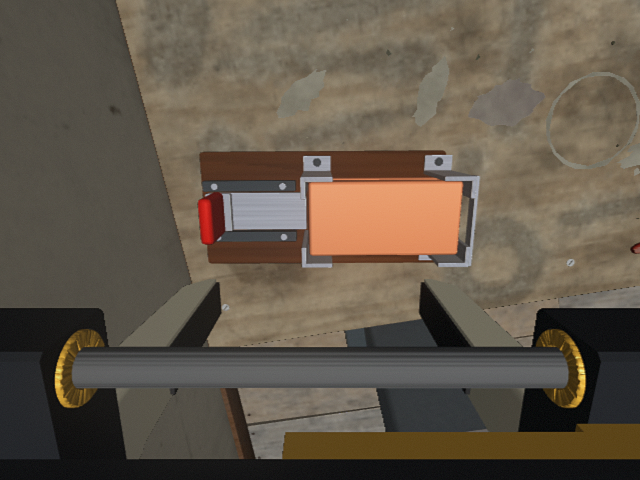

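The wrist view shows board corners (201,152), (208,263), (445,151), the tab top centre (206,220), and top tile corners (306,181), (462,181), (459,255), (310,255). I refit with both views.

```bash
python3 - <<'E'
from h import *
from scipy.optimize import least_squares
a=load('side0'); w=load('w1')
f=lambda u,v:(365+u/5,235+v/5)
obs=[(a,(-.066,-.056,.012),f(52,230)),(a,(.170,-.056,.012),f(355,580)),(a,(.170,.056,.012),f(552,482)),
(a,(.151,0,.071),f(458,421)),(a,(-.065,.0325,.064),f(208,95)),
(w,(.17,-.056,.012),(201,152)),(w,(.17,.056,.012),(208,263)),(w,(-.066,-.056,.012),(445,151)),(w,(.151,0,.071),(206,220)),
(w,(0,0,.064),(384,218))]
def pr(p,q,im):
    c,s=np.cos(p[2]),np.sin(p[2]); return w2px(im,(p[0]+c*q[0]-s*q[1],p[1]+s*q[0]+c*q[1],q[2]))
def fit(obs,n):
    r=lambda p:np.concatenate([np.subtract(pr(p,q,m),o) for m,q,o in obs])
    s=least_squares(r,[.47,.125,1.4],loss='soft_l1'); p=s.x; print(n,p.round(4),np.degrees(p[2])); print(r(p).reshape(-1,2).round(1).tolist())
    for q in [(.151,0),(-.13,0)]:
        c,t=np.cos(p[2]),np.sin(p[2]); print(q,np.round((p[0]+c*q[0]-t*q[1],p[1]+t*q[0]+c*q[1]),4))
fit(obs,'all'); fit(obs[5:],'wrist')
E
```

```text
all [0.4626 0.1162 1.4059] 80.55041127230284
[[-1.0, -1.7], [0.1, 0.3], [0.7, -1.1], [-0.8, -1.6], [-0.1, -1.9], [-2.9, -1.8], [-0.8, -0.0], [2.8, -1.0], [-1.2, 1.1], [0.5, 1.3]]
(0.151, 0) [0.4874 0.2651]
(-0.13, 0) [ 0.4413 -0.0121]
wrist [0.4624 0.1157 1.4058] 80.54434310235645
[[-2.3, -1.7], [-0.3, 0.1], [3.3, -0.9], [-0.6, 1.2], [1.1, 1.4]]
(0.151, 0) [0.4872 0.2646]
(-0.13, 0) [ 0.4411 -0.0125]
```

Call:
arm_command([
  {"dx": 7,"dy": 31,"dz": 0,"yaw": 0,"gripper": -1},
  {"dx": 14,"dy": 63,"dz": 0,"yaw": 0,"gripper": -1},
  {"dx": 20.7,"dy": 93.6,"dz": 0,"yaw": 0,"gripper": -1},
  {"dx": 20.7,"dy": 93.6,"dz": -30,"yaw": 0,"gripper": -1},
  {"dx": 20.7,"dy": 93.6,"dz": -65,"yaw": 0,"gripper": -1},
  {"dx": 20.7,"dy": 93.6,"dz": -100,"yaw": 0,"gripper": -1},
  {"dx": 20.7,"dy": 93.6,"dz": -135,"yaw": 0,"gripper": -1},
  {"dx": 20.7,"dy": 93.6,"dz": -160,"yaw": 0,"gripper": -1},
  {"dx": 20.7,"dy": 93.6,"dz": -178,"yaw": 0,"gripper": -1},
  {"dx": 20.7,"dy": 93.6,"dz": -178,"yaw": 0,"gripper": -1},
])

```text
t: 2.65
position: [0.4854, 0.2615, 0.0363]
eef_rot: [3.128, -0.261, -0.008]
wrist_force: [-1.0, 0.4, -0.9]
opening: 1.0
gripper_force: 0.0
```

Call:
arm_command([
  {"dx": 0,"dy": 0,"dz": 0,"yaw": 0,"gripper": 1},
  {"dx": 0,"dy": 0,"dz": 0,"yaw": 0,"gripper": 1},
  {"dx": 0,"dy": 0,"dz": 0,"yaw": 0,"gripper": 1},
  {"dx": 0,"dy": 0,"dz": 0,"yaw": 0,"gripper": 1},
  {"dx": 0,"dy": 0,"dz": 0,"yaw": 0,"gripper": 1},
  {"dx": 0,"dy": 0,"dz": 0,"yaw": 0,"gripper": 1},
  {"dx": 0,"dy": 0,"dz": 0,"yaw": 0,"gripper": 1},
  {"dx": 0,"dy": 0,"dz": 0,"yaw": 0,"gripper": 1},
  {"dx": 0,"dy": 0,"dz": 0,"yaw": 0,"gripper": 1},
  {"dx": 0,"dy": 0,"dz": 0,"yaw": 0,"gripper": 1},
])

```text
t: 3.48
position: [0.4874, 0.2625, 0.0406]
eef_rot: [3.131, -0.262, -0.0]
wrist_force: [-0.7, -0.5, 0.4]
opening: 0.332
gripper_force: 0.0
```

Call:
arm_command([
  {"dx": 0,"dy": 0,"dz": 0,"yaw": 0,"gripper": 1},
  {"dx": 0,"dy": 0,"dz": 0,"yaw": 0,"gripper": 1},
  {"dx": 0,"dy": 0,"dz": 0,"yaw": 0,"gripper": 1},
  {"dx": 0,"dy": 0,"dz": 0,"yaw": 0,"gripper": 1},
  {"dx": 0,"dy": 0,"dz": 0,"yaw": 0,"gripper": 1},
  {"dx": 0,"dy": 0,"dz": 0,"yaw": 0,"gripper": 1},
  {"dx": 0,"dy": 0,"dz": 0,"yaw": 0,"gripper": 1},
  {"dx": 0,"dy": 0,"dz": 0,"yaw": 0,"gripper": 1},
  {"dx": 0,"dy": 0,"dz": 0,"yaw": 0,"gripper": 1},
  {"dx": 0,"dy": 0,"dz": 0,"yaw": 0,"gripper": 1},
])

```text
t: 4.32
position: [0.4875, 0.2625, 0.0406]
eef_rot: [-3.131, 0.262, 0.0]
wrist_force: [1.3, 2.0, -1.1]
opening: 0.127
gripper_force: 30.0
```

Call:
arm_command([
  {"dx": -0.7,"dy": -4,"dz": 0,"yaw": 0,"gripper": 1},
  {"dx": -1.6,"dy": -9.5,"dz": 0,"yaw": 0,"gripper": 1},
  {"dx": -2.5,"dy": -15,"dz": 0,"yaw": 0,"gripper": 1},
  {"dx": -3.4,"dy": -20.5,"dz": 0,"yaw": 0,"gripper": 1},
  {"dx": -4.3,"dy": -26,"dz": 0,"yaw": 0,"gripper": 1},
  {"dx": -5.2,"dy": -31.5,"dz": 0,"yaw": 0,"gripper": 1},
  {"dx": -6.1,"dy": -37,"dz": 0,"yaw": 0,"gripper": 1},
  {"dx": -7,"dy": -42,"dz": 0,"yaw": 0,"gripper": 1},
  {"dx": -7.7,"dy": -46,"dz": 0,"yaw": 0,"gripper": 1},
  {"dx": -7.7,"dy": -46,"dz": 0,"yaw": 0,"gripper": 1},
])

```text
t: 5.15
position: [0.48, 0.2167, 0.0407]
eef_rot: [-3.129, 0.262, -0.001]
wrist_force: [4.9, 6.7, -4.0]
opening: 0.128
gripper_force: 30.0
```

Call:
arm_command([
  {"dx": -0.2,"dy": -1,"dz": 0,"yaw": 0,"gripper": 1},
  {"dx": -0.3,"dy": -2,"dz": 0,"yaw": 0,"gripper": 1},
  {"dx": -0.3,"dy": -2,"dz": 0,"yaw": 0,"gripper": 1},
  {"dx": 0.7,"dy": 4,"dz": 0,"yaw": 0,"gripper": 1},
  {"dx": 1.8,"dy": 11,"dz": 0,"yaw": 0,"gripper": 1},
  {"dx": 3.0,"dy": 18,"dz": 0,"yaw": 0,"gripper": 1},
  {"dx": 4.2,"dy": 25,"dz": 0,"yaw": 0,"gripper": 1},
  {"dx": 5.3,"dy": 32,"dz": 0,"yaw": 0,"gripper": 1},
  {"dx": 6.5,"dy": 39,"dz": 0,"yaw": 0,"gripper": 1},
  {"dx": 7.5,"dy": 45,"dz": 0,"yaw": 0,"gripper": 1},
])

```text
t: 5.98
position: [0.4874, 0.2623, 0.0406]
eef_rot: [3.131, -0.261, 0.0]
wrist_force: [3.0, 0.3, -1.6]
opening: 0.126
gripper_force: 30.0
```

Call:
arm_command([
  {"dx": 0.2,"dy": 1,"dz": 0,"yaw": 0,"gripper": 1},
  {"dx": 0.2,"dy": 1,"dz": 0,"yaw": 0,"gripper": 1},
  {"dx": 0.2,"dy": 1,"dz": 0,"yaw": 0,"gripper": -0.2},
  {"dx": 0.2,"dy": 1,"dz": 0,"yaw": 0,"gripper": -0.2},
  {"dx": 0.2,"dy": 1,"dz": 0,"yaw": 0,"gripper": -0.2},
  {"dx": 0.2,"dy": 1,"dz": 0,"yaw": 0,"gripper": -0.2},
  {"dx": 0.2,"dy": 1,"dz": 0,"yaw": 0,"gripper": -0.2},
  {"dx": 0.2,"dy": 1,"dz": 0,"yaw": 0,"gripper": -0.2},
  {"dx": 0.2,"dy": 1,"dz": 0,"yaw": 0,"gripper": -0.2},
  {"dx": 0.2,"dy": 1,"dz": 0,"yaw": 0,"gripper": -0.2},
])

```text
t: 6.82
position: [0.4875, 0.2625, 0.0407]
eef_rot: [3.131, -0.262, -0.0]
wrist_force: [-0.2, -0.4, -0.2]
opening: 0.59
gripper_force: 0.0
```

Call:
arm_command([
  {"dx": 0,"dy": 0,"dz": 15,"yaw": 0,"gripper": -0.2},
  {"dx": 0,"dy": 0,"dz": 45,"yaw": 0,"gripper": -0.2},
  {"dx": 0,"dy": 0,"dz": 80,"yaw": 0,"gripper": -0.2},
  {"dx": 0,"dy": 0,"dz": 115,"yaw": 0,"gripper": -1},
  {"dx": 0,"dy": 0,"dz": 150,"yaw": 0,"gripper": -1},
  {"dx": -5,"dy": -25,"dz": 180,"yaw": 0,"gripper": -1},
  {"dx": -11,"dy": -62,"dz": 180,"yaw": 0,"gripper": -1},
  {"dx": -17,"dy": -100,"dz": 180,"yaw": 0,"gripper": -1},
  {"dx": -23,"dy": -137,"dz": 180,"yaw": 0,"gripper": -1},
  {"dx": -28,"dy": -170,"dz": 180,"yaw": 0,"gripper": -1},
])

```text
t: 7.65
position: [0.4587, 0.0909, 0.2208]
eef_rot: [3.131, -0.261, 0.001]
wrist_force: [0.3, -0.4, -0.1]
opening: 0.992
gripper_force: 0.0
```

```bash
python3 - <<'E'
from h import *
im=snap('wrist','w2'); s=snap('side','side2')
o=observe(); print(o['position'])
c1=cv2.resize(im['pixels'][100:300,180:580,::-1],(800,400),interpolation=cv2.INTER_CUBIC)
cv2.imwrite('pics/c2.png',c1)
p=(.4625,.116,np.radians(80.55)); c,t=np.cos(p[2]),np.sin(p[2])
for q in [(.151,0,.071),(-.113,.0325,.025),(-.113,-.0325,.025),(-.066,-.056,.012),(-.066,.056,.012)]:
    u=np.array(w2px(im,(p[0]+c*q[0]-t*q[1],p[1]+t*q[0]+c*q[1],q[2]))); print(q,u.round(),((u-[180,100])*2).round())
E
```

```text
[0.45896657 0.0892347  0.22107007]
(0.151, 0, 0.071) [111. 227.] [-138.  254.]
(-0.113, 0.0325, 0.025) [409. 249.] [458. 298.]
(-0.113, -0.0325, 0.025) [413. 182.] [467. 165.]
(-0.066, -0.056, 0.012) [362. 156.] [365. 112.]
(-0.066, 0.056, 0.012) [359. 267.] [359. 335.]
```

View pics/c2.png

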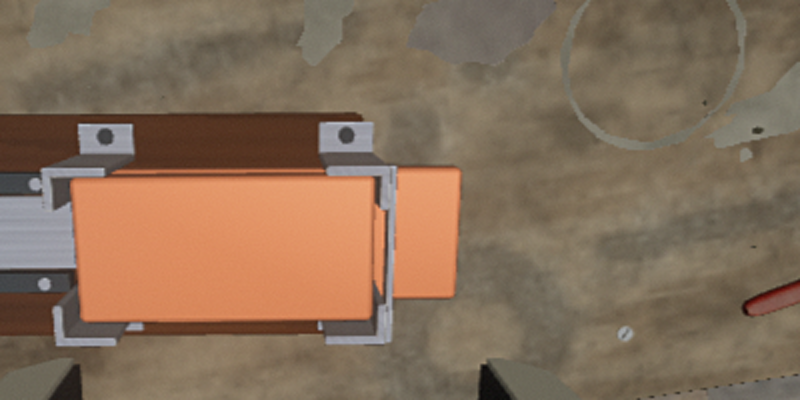

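The tile stands out with front corners at crop (462,167) and (457,298), within 2 mm of the prediction. The slide is home (no gap to the plate), so I go over the mouth and turn 90°.

Call:
arm_command([
  {"dx": -3,"dy": -15,"dz": 0,"yaw": 7,"gripper": -1},
  {"dx": -6,"dy": -30,"dz": 0,"yaw": 14,"gripper": -1},
  {"dx": -9,"dy": -45,"dz": 0,"yaw": 21,"gripper": -1},
  {"dx": -11,"dy": -60,"dz": 0,"yaw": 28,"gripper": -1},
  {"dx": -13,"dy": -73,"dz": 0,"yaw": 35,"gripper": -1},
  {"dx": -13,"dy": -73,"dz": 0,"yaw": 42,"gripper": -1},
  {"dx": -13,"dy": -73,"dz": 0,"yaw": 49,"gripper": -1},
  {"dx": -13,"dy": -73,"dz": 0,"yaw": 56,"gripper": -1},
  {"dx": -13,"dy": -73,"dz": 0,"yaw": 63,"gripper": -1},
  {"dx": -13,"dy": -73,"dz": 0,"yaw": 70,"gripper": -1},
])

```text
t: 8.58
position: [0.4466, 0.02, 0.2206]
eef_rot: [-2.709, -1.59, 0.0]
wrist_force: [0.7, 0.6, 0.3]
opening: 1.001
gripper_force: 0.0
```

Call:
arm_command([
  {"dx": 0,"dy": 0,"dz": -10,"yaw": 7,"gripper": -1},
  {"dx": 0,"dy": 0,"dz": -30,"yaw": 14,"gripper": -1},
  {"dx": 0,"dy": 0,"dz": -55,"yaw": 20,"gripper": -1},
  {"dx": 0,"dy": 0,"dz": -80,"yaw": 20,"gripper": -1},
  {"dx": 0,"dy": 0,"dz": -105,"yaw": 20,"gripper": -1},
  {"dx": 0,"dy": 0,"dz": -125,"yaw": 20,"gripper": -1},
  {"dx": 0,"dy": 0,"dz": -140,"yaw": 20,"gripper": -1},
  {"dx": 0,"dy": 0,"dz": -150,"yaw": 20,"gripper": -1},
  {"dx": 0,"dy": 0,"dz": -150,"yaw": 20,"gripper": -1},
  {"dx": 0,"dy": 0,"dz": -150,"yaw": 20,"gripper": -1},
])

```text
t: 9.42
position: [0.4466, 0.0198, 0.0709]
eef_rot: [-2.398, -2.029, 0.0]
wrist_force: [1.0, -0.7, 0.1]
opening: 1.0
gripper_force: 0.0
```

Call:
arm_command([
  {"dx": -0.5,"dy": -3.4,"dz": -15,"yaw": 0,"gripper": -1},
  {"dx": -0.5,"dy": -3.4,"dz": -32,"yaw": 0,"gripper": -1},
  {"dx": -0.5,"dy": -3.4,"dz": -47,"yaw": 0,"gripper": -1},
  {"dx": -0.5,"dy": -3.4,"dz": -57,"yaw": 0,"gripper": -1},
  {"dx": -0.5,"dy": -3.4,"dz": -57,"yaw": 0,"gripper": 1},
  {"dx": -0.5,"dy": -3.4,"dz": -57,"yaw": 0,"gripper": 1},
  {"dx": -0.5,"dy": -3.4,"dz": -57,"yaw": 0,"gripper": 1},
  {"dx": -0.5,"dy": -3.4,"dz": -57,"yaw": 0,"gripper": 1},
  {"dx": -0.5,"dy": -3.4,"dz": -57,"yaw": 0,"gripper": 1},
  {"dx": -0.5,"dy": -3.4,"dz": -57,"yaw": 0,"gripper": 1},
])

```text
t: 10.25
position: [0.4463, 0.0161, 0.0146]
eef_rot: [2.398, 2.028, 0.001]
wrist_force: [-3.1, -0.1, 6.2]
opening: 0.697
gripper_force: 30.0
```

Call:
arm_command([
  {"dx": 0,"dy": 0,"dz": 0,"yaw": 0,"gripper": 1},
  {"dx": 0,"dy": 0,"dz": 0,"yaw": 0,"gripper": 1},
  {"dx": 0,"dy": 0,"dz": 0,"yaw": 0,"gripper": 1},
  {"dx": 0,"dy": 0,"dz": 0,"yaw": 0,"gripper": 1},
  {"dx": 0,"dy": 0,"dz": 0,"yaw": 0,"gripper": 1},
  {"dx": 0,"dy": 0,"dz": 0,"yaw": 0,"gripper": 1},
  {"dx": 0,"dy": 0,"dz": 0,"yaw": 0,"gripper": 1},
  {"dx": 0,"dy": 0,"dz": 0,"yaw": 0,"gripper": 1},
  {"dx": 0,"dy": 0,"dz": 0,"yaw": 0,"gripper": 1},
  {"dx": 0,"dy": 0,"dz": 0,"yaw": 0,"gripper": 1},
])

```text
t: 11.08
position: [0.4463, 0.0161, 0.0145]
eef_rot: [2.398, 2.028, 0.001]
wrist_force: [-3.7, -0.6, 6.2]
opening: 0.696
gripper_force: 30.0
```

Call:
arm_command([
  {"dx": -0.5,"dy": -3,"dz": 0,"yaw": 0,"gripper": 1},
  {"dx": -1.2,"dy": -7.4,"dz": 0,"yaw": 0,"gripper": 1},
  {"dx": -2.1,"dy": -12.4,"dz": 0,"yaw": 0,"gripper": 1},
  {"dx": -2.9,"dy": -17.4,"dz": 0,"yaw": 0,"gripper": 1},
  {"dx": -3.7,"dy": -22.4,"dz": 0,"yaw": 0,"gripper": 1},
  {"dx": -4.6,"dy": -27.4,"dz": 0,"yaw": 0,"gripper": 1},
  {"dx": -5.4,"dy": -32.4,"dz": 0,"yaw": 0,"gripper": 1},
  {"dx": -6.2,"dy": -37.4,"dz": 0,"yaw": 0,"gripper": 1},
  {"dx": -7.1,"dy": -42.4,"dz": 0,"yaw": 0,"gripper": 1},
  {"dx": -7.9,"dy": -47.4,"dz": 0,"yaw": 0,"gripper": 1},
])

```text
t: 11.92
position: [0.4387, -0.0298, 0.0144]
eef_rot: [-2.397, -2.027, -0.006]
wrist_force: [3.8, 16.3, 1.5]
opening: 0.693
gripper_force: 30.0
```

Call:
arm_command([
  {"dx": -0.8,"dy": -5,"dz": 0,"yaw": 0,"gripper": 1},
  {"dx": -1.7,"dy": -10,"dz": 0,"yaw": 0,"gripper": 1},
  {"dx": -2.5,"dy": -15,"dz": 0,"yaw": 0,"gripper": 1},
  {"dx": -3.3,"dy": -20,"dz": 0,"yaw": 0,"gripper": 1},
  {"dx": -4.2,"dy": -25,"dz": 0,"yaw": 0,"gripper": 1},
  {"dx": -5,"dy": -30,"dz": 0,"yaw": 0,"gripper": 1},
  {"dx": -5.8,"dy": -35,"dz": 0,"yaw": 0,"gripper": 1},
  {"dx": -6.7,"dy": -40,"dz": 0,"yaw": 0,"gripper": 1},
  {"dx": -7.5,"dy": -45,"dz": 0,"yaw": 0,"gripper": 1},
  {"dx": -8.3,"dy": -50,"dz": 0,"yaw": 0,"gripper": 1},
])

```text
t: 12.75
position: [0.4294, -0.0819, 0.0135]
eef_rot: [-2.399, -2.029, 0.001]
wrist_force: [0.0, -0.1, -1.7]
opening: 0.697
gripper_force: 30.0
```

```bash
python3 - <<'E'
from h import *
s=snap('side','side3'); o=observe(); print(o['position'],o['wrist_torque'])
cv2.imwrite('pics/c3.png',cv2.resize(s['pixels'][180:360,210:480,::-1],(800,533),interpolation=cv2.INTER_CUBIC))
E
```

```text
[ 0.42942784 -0.08241808  0.01349917] [-0.15014004 -0.03961696  0.02203412]
```

View pics/c3.png

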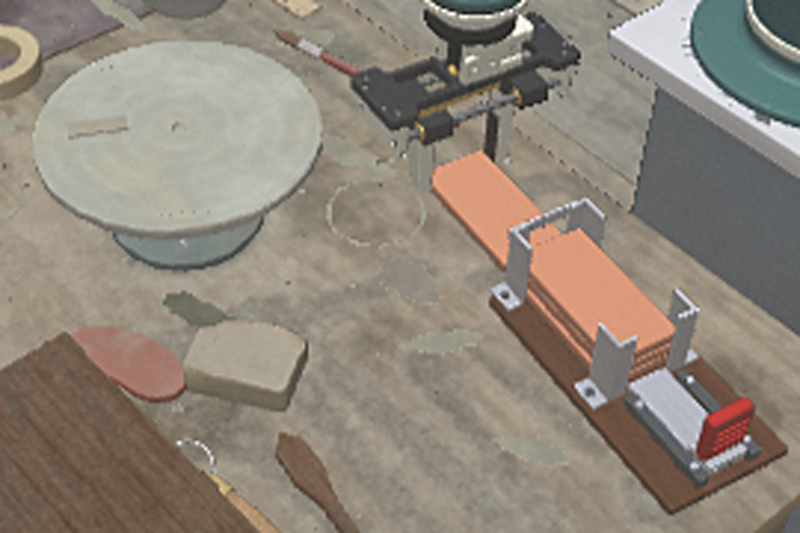

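Crop: the tile is drawn clear, the three others sit lower in the feeder, the slide is home, and the wheel hub is at crop (180,126). I lift the tile.

Call:
arm_command([
  {"dx": -1,"dy": -6,"dz": 0,"yaw": 0,"gripper": 1},
  {"dx": -2,"dy": -12,"dz": 3,"yaw": 0,"gripper": 1},
  {"dx": -2,"dy": -12,"dz": 12,"yaw": 0,"gripper": 1},
  {"dx": -2,"dy": -12,"dz": 28,"yaw": 0,"gripper": 1},
  {"dx": -2,"dy": -12,"dz": 48,"yaw": 0,"gripper": 1},
  {"dx": -2,"dy": -12,"dz": 70,"yaw": 0,"gripper": 1},
  {"dx": -2,"dy": -12,"dz": 95,"yaw": 0,"gripper": 1},
  {"dx": -2,"dy": -12,"dz": 120,"yaw": 0,"gripper": 1},
  {"dx": -2,"dy": -12,"dz": 145,"yaw": 0,"gripper": 1},
  {"dx": -2,"dy": -12,"dz": 165,"yaw": 0,"gripper": 1},
])

```text
t: 13.63
position: [0.4278, -0.0933, 0.1816]
eef_rot: [2.398, 2.028, 0.002]
wrist_force: [0.2, 0.7, -2.7]
opening: 0.693
gripper_force: 30.0
```

Call:
arm_command([
  {"dx": 3,"dy": -2,"dz": 5,"yaw": 0,"gripper": 1},
  {"dx": 10,"dy": -8,"dz": 8,"yaw": 0,"gripper": 1},
  {"dx": 22,"dy": -16,"dz": 10,"yaw": 0,"gripper": 1},
  {"dx": 35,"dy": -26,"dz": 10,"yaw": 0,"gripper": 1},
  {"dx": 49,"dy": -36,"dz": 10,"yaw": 0,"gripper": 1},
  {"dx": 63,"dy": -46,"dz": 10,"yaw": 0,"gripper": 1},
  {"dx": 76,"dy": -55,"dz": 10,"yaw": 0,"gripper": 1},
  {"dx": 87,"dy": -63,"dz": 10,"yaw": 0,"gripper": 1},
  {"dx": 95,"dy": -68,"dz": 10,"yaw": 0,"gripper": 1},
  {"dx": 100,"dy": -70,"dz": 10,"yaw": 0,"gripper": 1},
])

```text
t: 14.47
position: [0.5283, -0.164, 0.187]
eef_rot: [-2.398, -2.027, 0.002]
wrist_force: [-0.1, -0.5, -2.6]
opening: 0.695
gripper_force: 30.0
```

```bash
python3 - <<'E'
from h import *
im=snap('wrist','w4'); o=observe(); print(o['position'],o['wrist_force'],o['wrist_torque'])
a=load('side0'); print('hub side',px2w(a,210+180/2.963,180+126/2.963,.106))
for n,q in(('wheel',(.652,-.196,.106)),('tilec',np.array(o['position'])+[.0089,.0533,.012])): print(n,np.round(w2px(im,q)))
E
```

```text
[ 0.52857833 -0.1639052   0.18729524] [ 0.03665843 -0.00298523 -2.82484935] [-0.08473221 -0.07904179 -0.00809435]
hub side [ 0.64240463 -0.19827346  0.106     ]
wheel [508. 266.]
tilec [321. 185.]
```

View pics/w4.png

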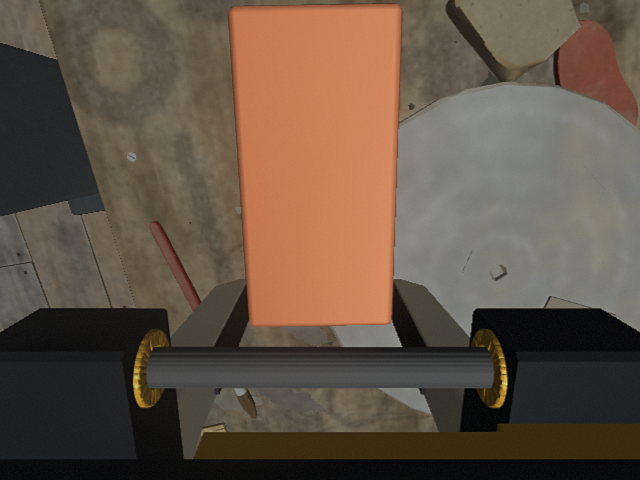

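Wrist view: tile corners (230,5), (402,5), (391,325), (253,325); wheel hub at (499,272), wheel far edge at (512,84).

```bash
python3 - <<'E'
from h import *
from scipy.optimize import least_squares
im=load('w4'); tcp=np.array([.5286,-.1639,.1873])
print('hub',px2w(im,499,272,.106),'far edge',px2w(im,512,84,.106))
g=np.radians(80.5); 
obs=[((-.065,.0325),(253,325)),((-.065,-.0325),(391,325)),((.065,.0325),(231,6)),((.065,-.0325),(402,6))]
def P(p,q): # offset along tool x, lateral, top height rel TCP, pitch, yaw error
    c,s=np.cos(g+p[4]),np.sin(g+p[4]); x,y=p[0]*np.cos(g)-p[1]*np.sin(g),p[0]*np.sin(g)+p[1]*np.cos(g)
    return w2px(im,tcp+[x+c*q[0]*np.cos(p[3])-s*q[1],y+s*q[0]*np.cos(p[3])+c*q[1],p[2]+q[0]*np.sin(p[3])])
s=least_squares(lambda p:np.concatenate([np.subtract(P(p,q),o) for q,o in obs]),[.054,0,.011,0,0],x_scale=[.01,.01,.01,.1,.1])
p=s.x; print('off',p[:3].round(4),'pitch,yaw deg',np.degrees(p[3:]).round(2),s.fun.round(1))
print('centre rel TCP',p[0]*np.cos(g)-p[1]*np.sin(g),p[0]*np.sin(g)+p[1]*np.cos(g))
# wheel circle check: fit centre using edge points scanned in side0
a=load('side0'); px=[(221.5,227.2),(318.7,226.6),(270.7,193.5)]
w=np.array([px2w(a,*q,.106)[:2] for q in px]+[px2w(im,512,84,.106)[:2],px2w(im,430,105,.106)[:2],px2w(im,600,102,.106)[:2]])
f=least_squares(lambda c:np.hypot(*(w-c).T)-.121,[.65,-.195]); print('wheel',f.x,f.fun.round(4))
E
```

```text
hub [ 0.64552972 -0.19949874  0.106     ] far edge [ 0.65883386 -0.08084644  0.106     ]
off [0.0546 0.0005 0.0046] pitch,yaw deg [-0.86  0.73] [-2.6  0.   1.3 -1.6 -0.5  2.   1.6 -0.8]
centre rel TCP 0.008469248941484257 0.053933418926547065
wheel [ 0.64318658 -0.19932215] [-0.0015  0.0002 -0.003  -0.0015 -0.0013 -0.0007]
```

Call:
arm_command([
  {"dx": 3,"dy": -3,"dz": 0,"yaw": 0,"gripper": 1},
  {"dx": 11,"dy": -9,"dz": 0,"yaw": 0,"gripper": 1},
  {"dx": 24,"dy": -20,"dz": 0,"yaw": 0,"gripper": 1},
  {"dx": 39,"dy": -32,"dz": 0,"yaw": 0,"gripper": 1},
  {"dx": 54,"dy": -45,"dz": 0,"yaw": 0,"gripper": 1},
  {"dx": 69,"dy": -57,"dz": 0,"yaw": 0,"gripper": 1},
  {"dx": 84,"dy": -70,"dz": 0,"yaw": 0,"gripper": 1},
  {"dx": 97,"dy": -81,"dz": 0,"yaw": 0,"gripper": 1},
  {"dx": 105,"dy": -87,"dz": 0,"yaw": 0,"gripper": 1},
  {"dx": 107,"dy": -89,"dz": 0,"yaw": 0,"gripper": 1},
])

```text
t: 15.35
position: [0.6356, -0.253, 0.1881]
eef_rot: [-2.399, -2.028, 0.0]
wrist_force: [-0.6, -0.1, -2.7]
opening: 0.695
gripper_force: 30.0
```

Call:
arm_command([
  {"dx": 0,"dy": 0,"dz": -3,"yaw": 0,"gripper": 1},
  {"dx": 0,"dy": 0,"dz": -10,"yaw": 0,"gripper": 1},
  {"dx": 0,"dy": 0,"dz": -20,"yaw": 0,"gripper": 1},
  {"dx": 0,"dy": 0,"dz": -30,"yaw": 0,"gripper": 1},
  {"dx": 0,"dy": 0,"dz": -40,"yaw": 0,"gripper": 1},
  {"dx": 0,"dy": 0,"dz": -50,"yaw": 0,"gripper": 1},
  {"dx": 0,"dy": 0,"dz": -57,"yaw": 0,"gripper": 1},
  {"dx": 0,"dy": 0,"dz": -62,"yaw": 0,"gripper": 1},
  {"dx": 0,"dy": 0,"dz": -64,"yaw": 0,"gripper": 1},
  {"dx": 0,"dy": 0,"dz": -64,"yaw": 0,"gripper": 1},
])

```text
t: 16.18
position: [0.6347, -0.2522, 0.1241]
eef_rot: [-2.398, -2.028, 0.0]
wrist_force: [-0.1, -0.7, -1.6]
opening: 0.694
gripper_force: 30.0
```

Call:
arm_command([
  {"dx": 0.5,"dy": -0.5,"dz": -3,"yaw": 0,"gripper": 1},
  {"dx": 0.5,"dy": -0.5,"dz": -6,"yaw": 0,"gripper": 1},
  {"dx": 0.5,"dy": -0.5,"dz": -9,"yaw": 0,"gripper": 1},
  {"dx": 0.5,"dy": -0.5,"dz": -11,"yaw": 0,"gripper": 1},
  {"dx": 0.5,"dy": -0.5,"dz": -12,"yaw": 0,"gripper": 1},
  {"dx": 0.5,"dy": -0.5,"dz": -13,"yaw": 0,"gripper": 1},
  {"dx": 0.5,"dy": -0.5,"dz": -13.5,"yaw": 0,"gripper": 1},
  {"dx": 0.5,"dy": -0.5,"dz": -14,"yaw": 0,"gripper": 1},
  {"dx": 0.5,"dy": -0.5,"dz": -14,"yaw": 0,"gripper": 1},
  {"dx": 0.5,"dy": -0.5,"dz": -14,"yaw": 0,"gripper": 1},
])

```text
t: 17.02
position: [0.6353, -0.2528, 0.1107]
eef_rot: [2.399, 2.029, -0.0]
wrist_force: [-0.2, -0.1, -1.9]
opening: 0.697
gripper_force: 30.0
```

```bash
python3 - <<'E'
from workcell import *
o=observe(); print(o['position'],o['wrist_force'],o['wrist_torque'])
E
```

```text
[ 0.63526685 -0.25277262  0.11071408] [-0.24642631 -0.10778732 -1.90526903] [-0.11422807 -0.05544509  0.01172047]
```

No contact yet; I go down in small steps.

Call:
arm_command([
  {"dx": 0,"dy": 0,"dz": -0.3,"yaw": 0,"gripper": 1},
  {"dx": 0,"dy": 0,"dz": -0.6,"yaw": 0,"gripper": 1},
  {"dx": 0,"dy": 0,"dz": -0.9,"yaw": 0,"gripper": 1},
  {"dx": 0,"dy": 0,"dz": -1.2,"yaw": 0,"gripper": 1},
  {"dx": 0,"dy": 0,"dz": -1.5,"yaw": 0,"gripper": 1},
  {"dx": 0,"dy": 0,"dz": -1.8,"yaw": 0,"gripper": 1},
  {"dx": 0,"dy": 0,"dz": -2.1,"yaw": 0,"gripper": 1},
  {"dx": 0,"dy": 0,"dz": -2.1,"yaw": 0,"gripper": 1},
  {"dx": 0,"dy": 0,"dz": -2.1,"yaw": 0,"gripper": 1},
  {"dx": 0,"dy": 0,"dz": -2.1,"yaw": 0,"gripper": 1},
])

```text
t: 17.85
position: [0.6353, -0.2528, 0.1091]
eef_rot: [2.399, 2.028, 0.0]
wrist_force: [-3.8, 0.0, 6.0]
opening: 0.697
gripper_force: 30.0
```

Call:
arm_command([
  {"dx": 0,"dy": 0,"dz": -0.4,"yaw": 0,"gripper": 1},
  {"dx": 0,"dy": 0,"dz": -0.4,"yaw": 0,"gripper": 1},
  {"dx": 0,"dy": 0,"dz": -0.4,"yaw": 0,"gripper": -1},
  {"dx": 0,"dy": 0,"dz": -0.4,"yaw": 0,"gripper": -1},
  {"dx": 0,"dy": 0,"dz": -0.4,"yaw": 0,"gripper": -1},
  {"dx": 0,"dy": 0,"dz": -0.4,"yaw": 0,"gripper": -1},
  {"dx": 0,"dy": 0,"dz": -0.4,"yaw": 0,"gripper": -1},
  {"dx": 0,"dy": 0,"dz": -0.4,"yaw": 0,"gripper": -1},
  {"dx": 0,"dy": 0,"dz": -0.4,"yaw": 0,"gripper": -1},
  {"dx": 0,"dy": 0,"dz": -0.4,"yaw": 0,"gripper": -1},
])

```text
t: 18.68
position: [0.6353, -0.2528, 0.1081]
eef_rot: [-2.399, -2.029, 0.0]
wrist_force: [-0.2, -0.7, -0.5]
opening: 0.997
gripper_force: 0.0
```

Call:
arm_command([
  {"dx": 0,"dy": 0,"dz": 5,"yaw": 0,"gripper": -1},
  {"dx": 0,"dy": 0,"dz": 15,"yaw": 0,"gripper": -1},
  {"dx": 0,"dy": 0,"dz": 35,"yaw": 0,"gripper": -1},
  {"dx": 0,"dy": 0,"dz": 60,"yaw": 0,"gripper": -1},
  {"dx": 0,"dy": 0,"dz": 85,"yaw": 0,"gripper": -1},
  {"dx": -5,"dy": -20,"dz": 110,"yaw": 0,"gripper": -1},
  {"dx": -10,"dy": -45,"dz": 125,"yaw": 0,"gripper": -1},
  {"dx": -15,"dy": -65,"dz": 130,"yaw": 0,"gripper": -1},
  {"dx": -20,"dy": -75,"dz": 130,"yaw": 0,"gripper": -1},
  {"dx": -20,"dy": -80,"dz": 130,"yaw": 0,"gripper": -1},
])

```text
t: 19.52
position: [0.6145, -0.334, 0.2388]
eef_rot: [2.4, 2.027, 0.0]
wrist_force: [-0.1, -0.7, -0.9]
opening: 1.0
gripper_force: 0.0
```

```bash
python3 - <<'E'
from h import *
s=snap('side','side5'); w=snap('wrist','w5'); o=observe(); print(o['t'],o['position'])
a=cv2.resize(s['pixels'][180:360,210:480,::-1],(450,300),interpolation=cv2.INTER_CUBIC)
b=cv2.resize(w['pixels'][:,:,::-1],(400,300),interpolation=cv2.INTER_AREA)[:, :350]
cv2.imwrite('pics/c5.png',np.hstack([a,b]))
cv2.imwrite('pics/w5s.png',w['pixels'][:,:,::-1])
print('wheel px',w2px(w,(.644,-.199,.106)))
E
```

```text
19.6167 [ 0.61500036 -0.33288755  0.23744886]
wheel px (np.float64(329.2012770423313), np.float64(42.170640679590406))
```

View pics/c5.png

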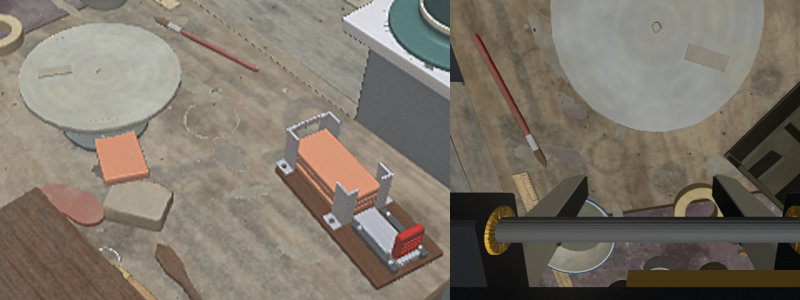

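View pics/w5s.png

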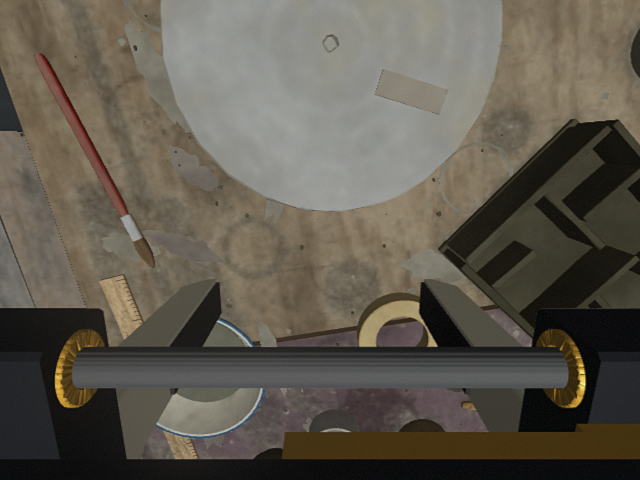

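The wheel is empty, so the tile has not stayed on it: it now shows at c5 (125,155), beside the wheel toward the feeder. I locate it by colour in both fixed views and see how it lies.

```bash
python3 - <<'E'
from h import *
for n,f in(('side','side6'),('scene','scene6')):
    im=snap(n,f); h=cv2.cvtColor(im['pixels'],cv2.COLOR_RGB2HSV)
    m=cv2.inRange(h,(4,95,120),(16,200,255)); 
    cs,_=cv2.findContours(m,cv2.RETR_EXTERNAL,cv2.CHAIN_APPROX_NONE)
    for c in cs:
        if cv2.contourArea(c)>60:
            ap=cv2.approxPolyDP(cv2.convexHull(c),2,True)[:,0]; print(n,cv2.contourArea(c),ap.tolist())
            if n=='side' and ap[:,0].mean()<350:
                for z in(0,.013): print(z,[px2w(im,*q,z)[:2].round(3).tolist() for q in ap])
            if n=='scene':
                print([px2w(im,*q,.013)[:2].round(3).tolist() for q in ap])
print(observe()['t'])
s=load('side6');b=load('scene6')
A=cv2.resize(s['pixels'][215:315,220:340,::-1],(600,500),interpolation=cv2.INTER_CUBIC)
cv2.imwrite('pics/c6.png',A)
E
```

```text
side 110.0 [[328, 388], [287, 346], [330, 384]]
0 [[0.775, 0.193], [0.782, 0.059], [0.767, 0.189]]
0.013 [[0.78, 0.199], [0.787, 0.067], [0.771, 0.194]]
side 694.5 [[290, 258], [298, 286], [273, 290], [267, 263]]
0 [[0.62, -0.157], [0.661, -0.066], [0.716, -0.093], [0.677, -0.179]]
0.013 [[0.627, -0.146], [0.667, -0.056], [0.722, -0.083], [0.683, -0.167]]
side 1190.5 [[434, 301], [423, 306], [403, 298], [388, 280], [390, 263], [405, 257], [437, 290]]
scene 79.0 [[359, 315], [356, 314], [356, 302], [363, 300], [363, 310]]
[[0.804, -0.083], [0.798, -0.089], [0.758, -0.074], [0.756, -0.055], [0.79, -0.067]]
scene 515.0 [[356, 272], [354, 288], [321, 292], [314, 290], [340, 272]]
[[0.648, -0.033], [0.707, -0.06], [0.697, -0.146], [0.685, -0.161], [0.636, -0.074]]
scene 603.0 [[398, 229], [371, 231], [363, 211], [400, 209]]
[[0.497, 0.155], [0.484, 0.075], [0.377, 0.091], [0.399, 0.205]]
19.7167
```

View pics/c6.png

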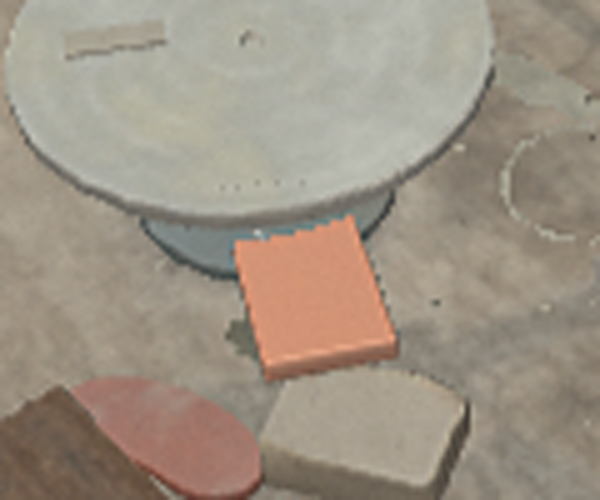

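Crop c6: the tile's near end is at about (265,370)-(397,350) and its far end at (237,242)-(350,220), beside the wheel foot and touching or lying on the plaster mould. The two views disagree for a tile flat on the table, so I fit its full pose and check by differencing whether the mould moved.

```bash
python3 - <<'E'
from h import *
from scipy.optimize import least_squares
from scipy.spatial.transform import Rotation as R
s=load('side6'); b=load('scene6'); f=lambda u,v:(220+u/5-.4,215+v/5-.4)
L,W,H=.065,.0325,.013
# tile x axis from near end (-) to far end(+)
obs=[(s,(-L,W,H),f(265,362)),(s,(-L,-W,H),f(394,342)),(s,(L,W,H),f(237,242)),(s,(L,-W,H),f(350,220)),(s,(-L,W,0),f(266,379)),(s,(-L,-W,0),f(397,356)),
(b,(-L,-W,H),(356.5,271.5)),(b,(-L,W,H),(354.5,285))]
def res(p,o): 
    M=R.from_rotvec(p[3:]).as_matrix(); return np.concatenate([np.subtract(w2px(im,p[:3]+M@np.array(q)),u) for im,q,u in o])
best=None
for pitch in(-.3,-.15,0,.15,.3):
    r0=(R.from_euler('z',np.radians(246))*R.from_euler('y',pitch)).as_rotvec()
    for o,n in((obs,'all'),(obs[:6],'side')):
        q=least_squares(res,[.66,-.11,.015,*r0],args=(o,),loss='soft_l1',x_scale=[.02]*3+[.1]*3)
        if best is None or n not in best or q.cost<best[n].cost: best={**(best or {}),n:q}
for n,q in best.items():
    M=R.from_rotvec(q.x[3:]).as_matrix(); print(n,q.cost.round(1),'c',q.x[:3].round(4),'xaxis',M[:,0].round(3),'yaxis',M[:,1].round(3),'z',M[:,2].round(3))
    print([ (q.x[:3]+M@np.array(c)).round(3).tolist() for c in((-L,W,0),(-L,-W,0),(L,W,0),(L,-W,0))])
    print(res(q.x,obs).reshape(-1,2).round(1).tolist())
a=load('side0')
d=np.abs(a['pixels'].astype(int)-s['pixels']).max(2); m=(d>40).astype(np.uint8)
n,_,st,_=cv2.connectedComponentsWithStats(m); print('diff',[x.tolist() for x in st[1:] if x[4]>15])
hsv=cv2.cvtColor(b['pixels'],cv2.COLOR_RGB2HSV)
print(hsv[266:298:2,312:362:3,0].tolist())
E
```

```text
all 4.8 c [ 0.678  -0.1085  0.009 ] xaxis [-0.395 -0.859 -0.327] yaxis [ 0.904 -0.427  0.03 ] z [-0.165 -0.284  0.945]
[[0.733, -0.067, 0.031], [0.674, -0.039, 0.029], [0.682, -0.178, -0.011], [0.623, -0.15, -0.013]]
[[-0.7, -0.4], [0.9, -0.7], [-1.7, -0.4], [0.6, 0.4], [-0.4, 1.0], [0.7, 1.4], [-0.1, -1.7], [-0.3, 0.5]]
side 1.2 c [ 0.6481 -0.156  -0.0501] xaxis [-0.406 -0.865 -0.296] yaxis [ 0.906 -0.423 -0.005] z [-0.121 -0.27   0.955]
[[0.704, -0.114, -0.031], [0.645, -0.086, -0.031], [0.651, -0.226, -0.07], [0.592, -0.198, -0.069]]
[[0.1, -0.4], [-0.2, -0.9], [-0.3, -0.2], [0.4, 0.2], [0.5, 0.6], [-0.3, 0.6], [-21.5, 12.4], [-22.4, 15.3]]
diff [[197, 0, 428, 238, 24554], [267, 0, 12, 2, 18], [549, 0, 67, 51, 2631], [459, 23, 10, 8, 31], [479, 23, 40, 15, 388], [261, 125, 9, 14, 47], [262, 138, 3, 9, 22], [461, 143, 5, 14, 44], [225, 148, 4, 9, 23], [443, 175, 65, 58, 1846], [510, 175, 5, 7, 16], [520, 186, 4, 12, 25], [388, 254, 51, 44, 239], [266, 258, 34, 32, 704], [388, 268, 23, 34, 183], [426, 296, 10, 7, 23]]
[[27, 25, 25, 26, 24, 23, 23, 24, 25, 27, 19, 20, 21, 19, 20, 19,
[... 355 characters left out ...]
 [30, 24, 28, 26, 30, 30, 15, 10, 11, 11, 10, 11, 10, 11, 11, 17, 18], [25, 25, 30, 27, 20, 15, 10, 11, 10, 11, 10, 11, 11, 11, 10, 17, 20], [27, 26, 33, 24, 14, 10, 11, 10, 11, 10, 11, 10, 11, 10, 11, 17, 19], [34, 21, 13, 12, 10, 10, 11, 10, 10, 11, 11, 11, 11, 11, 11, 19, 19], [23, 13, 11, 11, 11, 11, 11, 11, 11, 11, 12, 11, 11, 10, 11, 18, 19], [14, 11, 10, 11, 11, 11, 11, 11, 11, 11, 11, 10, 10, 10, 12, 18, 19], [12, 10, 11, 11, 10, 11, 10, 11, 10, 11, 11, 11, 12, 13, 16, 17, 18], [73, 16, 10, 12, 12, 14, 14, 14, 20, 20, 20, 21, 21, 17, 17, 18, 20], [79, 73, 16, 18, 18, 18, 24, 27, 28, 28, 25, 22, 17, 16, 15, 19, 15], [76, 60, 18, 20, 20, 21, 30, 27, 27, 25, 21, 21, 22, 18, 17, 17, 18]]
```

The mould has not moved. The fit has the tile's near end resting at 30 mm, the mould's height, at about (0.703,-0.053). It slopes down under the wheel head, with its length along (-0.42,-0.91). I can grip the near end across the width and draw it out. I move above it and measure again.

Call:
arm_command([
  {"dx": 5,"dy": 15,"dz": 0,"yaw": -2,"gripper": -1},
  {"dx": 13,"dy": 45,"dz": 0,"yaw": -4,"gripper": -1},
  {"dx": 23,"dy": 78,"dz": 0,"yaw": -6,"gripper": -1},
  {"dx": 33,"dy": 111,"dz": 0,"yaw": -8,"gripper": -1},
  {"dx": 43,"dy": 144,"dz": 0,"yaw": -10,"gripper": -1},
  {"dx": 53,"dy": 177,"dz": 0,"yaw": -12,"gripper": -1},
  {"dx": 63,"dy": 210,"dz": 0,"yaw": -14,"gripper": -1},
  {"dx": 71,"dy": 238,"dz": 0,"yaw": -15.3,"gripper": -1},
  {"dx": 78,"dy": 257,"dz": 0,"yaw": -15.3,"gripper": -1},
  {"dx": 80,"dy": 262,"dz": 0,"yaw": -15.3,"gripper": -1},
])

```text
t: 20.55
position: [0.6957, -0.0665, 0.2376]
eef_rot: [-2.644, -1.695, 0.0]
wrist_force: [0.3, 0.4, -0.2]
opening: 1.002
gripper_force: 0.0
```

```bash
python3 - <<'E'
from h import *
w=snap('wrist','w7'); o=observe(); print(o['t'],o['position'],o['eef_rot'])
h=cv2.cvtColor(w['pixels'],cv2.COLOR_RGB2HSV); m=cv2.inRange(h,(4,95,120),(16,200,255))
cs,_=cv2.findContours(m,cv2.RETR_EXTERNAL,cv2.CHAIN_APPROX_NONE)
for c in cs:
    if cv2.contourArea(c)>300: print(cv2.contourArea(c),cv2.approxPolyDP(c,3,True)[:,0].tolist())
for n,q in(('nearL',(.733,-.067,.044)),('nearR',(.674,-.039,.042)),('near mid b',(.7035,-.053,.03)),('farmid',(.650,-.168,.013))): print(n,np.round(w2px(w,q)))
s=load('side0'); b=load('scene0'); print('pot',px2w(s,172,325,0),px2w(b,361,375,0),'brush top ray z.2',px2w(b,367,265,.2))
print('mould px corners side top z.03',[px2w(s,220+u/5,215+v/5,.03)[:2].round(3).tolist() for u,v in((262,445),(285,375),(395,370),(468,403),(432,488))])
E
```

```text
20.6 [ 0.69566691 -0.06736841  0.23758604] [-2.64379635e+00 -1.69538446e+00  4.59496916e-04]
3331.5 [[288, 205], [290, 259], [320, 253], [352, 255], [353, 203]]
3878.0 [[364, 160], [360, 182], [370, 203], [394, 225], [392, 221], [402, 217], [404, 222], [396, 227], [416, 235], [429, 235], [440, 227], [439, 204], [416, 186], [397, 162], [383, 155]]
377.5 [[26, 83], [65, 174], [71, 177], [32, 88]]
4442.0 [[0, 78], [0, 218], [4, 220], [42, 209], [33, 184], [53, 178], [9, 81]]
508.0 [[320, 0], [347, 46], [351, 40], [333, 2]]
nearL [356. 201.]
nearR [287. 200.]
near mid b [322. 199.]
farmid [321. 310.]
pot [ 0.95434034 -0.14881954  0.        ] [ 9.67648074e-01 -1.39317321e-01  1.11022302e-16] brush top ray z.2 [ 0.84339178 -0.08986418  0.2       ]
mould px corners side top z.03 [[0.754, -0.036], [0.722, -0.064], [0.679, -0.035], [0.665, 0.003], [0.708, 0.032]]
```

```bash
python3 - <<'E'
from h import *
from scipy.optimize import least_squares
s=load('side6'); b=load('scene6'); w=load('w7'); f=lambda u,v:(220+u/5-.4,215+v/5-.4)
def tri(o):
    q=least_squares(lambda p:np.concatenate([np.subtract(w2px(m,p),u) for m,u in o]),[.7,-.05,.03]); return q.x.round(4),q.fun.round(1)
print('L top',tri([(s,f(265,362)),(b,(354.5,285)),(w,(353.5,203.5))]))
print('R top',tri([(s,f(394,342)),(b,(356.5,271.5)),(w,(287.5,205))]))
print('L top sw',tri([(s,f(265,362)),(w,(353.5,203.5))]))
print('R top sw',tri([(s,f(394,342)),(w,(287.5,205))]))
print('L bot sw',tri([(s,f(266,379)),(w,(353.5,203.5))]))
print('R bot sw',tri([(s,f(397,356)),(w,(287.5,205))]))
h=cv2.cvtColor(w['pixels'],cv2.COLOR_RGB2HSV)
print([ (r,w['pixels'][r,320].tolist(),h[r,320].tolist()) for r in range(192,214,2)])
E
```

```text
L top (array([ 0.7297, -0.0681,  0.0432]), array([ 0.2, -0.1,  0.3,  0.1,  0.1,  0.1]))
R top (array([ 0.6717, -0.0438,  0.0373]), array([ 0.7,  0.1, -0.8, -0.4,  0.4, -0.2]))
L top sw (array([ 0.7297, -0.068 ,  0.043 ]), array([0.2, 0. , 0.1, 0. ]))
R top sw (array([ 0.6717, -0.0439,  0.0381]), array([ 0.7, -0.1,  0.3,  0. ]))
L bot sw (array([ 0.7298, -0.0705,  0.0289]), array([-0.2, -0. , -0.1, -0. ]))
R bot sw (array([ 0.6698, -0.0454,  0.0255]), array([ 0.6, -0.1,  0.2,  0. ]))
[(192, [142, 129, 109], [18, 59, 142]), (194, [143, 130, 109], [19, 61, 143]), (196, [140, 125, 106], [17, 62, 140]), (198, [144, 130, 110], [18, 60, 144]), (200, [104, 76, 58], [12, 113, 104]), (202, [103, 62, 42], [10, 151, 103]), (204, [183, 111, 75], [10, 151, 183]), (206, [203, 126, 85], [10, 148, 203]), (208, [205, 126, 86], [10, 148, 205]), (210, [205, 127, 86], [10, 148, 205]), (212, [208, 131, 89], [11, 146, 208])]
```

Triangulation over three views gives the near top edge's middle as (0.701,-0.056,0.041), with errors under 1 px. I descend and grip 18 mm in from the end.

Call:
arm_command([
  {"dx": -1,"dy": -2,"dz": -10,"yaw": 0,"gripper": -1},
  {"dx": -2.5,"dy": -5,"dz": -35,"yaw": 0,"gripper": -1},
  {"dx": -2.5,"dy": -5,"dz": -65,"yaw": 0,"gripper": -1},
  {"dx": -2.5,"dy": -5,"dz": -95,"yaw": 0,"gripper": -1},
  {"dx": -2.5,"dy": -5,"dz": -125,"yaw": 0,"gripper": -1},
  {"dx": -2.5,"dy": -5,"dz": -150,"yaw": 0,"gripper": -1},
  {"dx": -2.5,"dy": -5,"dz": -170,"yaw": 0,"gripper": -1},
  {"dx": -2.5,"dy": -5,"dz": -185,"yaw": 0,"gripper": -1},
  {"dx": -2.5,"dy": -5,"dz": -195,"yaw": 0,"gripper": -1},
  {"dx": -2.5,"dy": -5,"dz": -195,"yaw": 0,"gripper": -1},
])

```text
t: 21.43
position: [0.6916, -0.0763, 0.0407]
eef_rot: [-2.647, -1.689, 0.003]
wrist_force: [-0.6, 0.4, 0.3]
opening: 1.002
gripper_force: 0.0
```

Call:
arm_command([
  {"dx": 0,"dy": 0,"dz": -5,"yaw": 0,"gripper": -1},
  {"dx": 0,"dy": 0,"dz": -10,"yaw": 0,"gripper": -1},
  {"dx": 0,"dy": 0,"dz": -14,"yaw": 0,"gripper": -1},
  {"dx": 0,"dy": 0,"dz": -14,"yaw": 0,"gripper": -1},
  {"dx": 0,"dy": 0,"dz": -14,"yaw": 0,"gripper": 1},
  {"dx": 0,"dy": 0,"dz": -14,"yaw": 0,"gripper": 1},
  {"dx": 0,"dy": 0,"dz": -14,"yaw": 0,"gripper": 1},
  {"dx": 0,"dy": 0,"dz": -14,"yaw": 0,"gripper": 1},
  {"dx": 0,"dy": 0,"dz": -14,"yaw": 0,"gripper": 1},
  {"dx": 0,"dy": 0,"dz": -14,"yaw": 0,"gripper": 1},
])

```text
t: 22.27
position: [0.6929, -0.0758, 0.0293]
eef_rot: [2.647, 1.691, 0.0]
wrist_force: [1.0, 0.4, 0.7]
opening: 0.691
gripper_force: 30.0
```

Call:
arm_command([
  {"dx": 0,"dy": 0,"dz": 0,"yaw": 0,"gripper": 1},
  {"dx": 0,"dy": 0,"dz": 0,"yaw": 0,"gripper": 1},
  {"dx": 0,"dy": 0,"dz": 2,"yaw": 0,"gripper": 1},
  {"dx": 0,"dy": 0,"dz": 5,"yaw": 0,"gripper": 1},
  {"dx": 0,"dy": 0,"dz": 9,"yaw": 0,"gripper": 1},
  {"dx": 0,"dy": 0,"dz": 13,"yaw": 0,"gripper": 1},
  {"dx": 0,"dy": 0,"dz": 17,"yaw": 0,"gripper": 1},
  {"dx": 0,"dy": 0,"dz": 20,"yaw": 0,"gripper": 1},
  {"dx": 0,"dy": 0,"dz": 20,"yaw": 0,"gripper": 1},
  {"dx": 0,"dy": 0,"dz": 20,"yaw": 0,"gripper": 1},
])

```text
t: 23.1
position: [0.6928, -0.0758, 0.0494]
eef_rot: [2.647, 1.691, 0.0]
wrist_force: [-0.8, 0.5, -1.7]
opening: 0.697
gripper_force: 30.0
```

```bash
cat >> h.py <<'E'
def tilemask(im):
    h=cv2.cvtColor(im['pixels'],cv2.COLOR_RGB2HSV); m=cv2.inRange(h,(4,95,120),(16,200,255))
    cs,_=cv2.findContours(m,cv2.RETR_EXTERNAL,cv2.CHAIN_APPROX_NONE)
    return [(cv2.contourArea(c),cv2.approxPolyDP(c,2.5,True)[:,0].tolist()) for c in cs if cv2.contourArea(c)>300]
E
python3 - <<'E'
from h import *
for n in('wrist','side'): print(n,tilemask(snap(n,n+'8')))
o=observe(); print(o['t'],o['position'],o['wrist_force'],o['wrist_torque'])
E
```

```text
wrist [(12443.5, [[393, 259], [389, 256], [248, 260], [245, 274], [254, 345], [386, 346]]), (13228.0, [[402, 158], [397, 165], [400, 181], [392, 193], [403, 227], [431, 263], [443, 273], [449, 270], [451, 272], [447, 275], [451, 278], [458, 265], [459, 269], [463, 264], [469, 265], [473, 272], [456, 282], [492, 296], [516, 296], [537, 283], [542, 268], [534, 260], [532, 263], [525, 260], [522, 254], [532, 251], [533, 257], [538, 256], [543, 265], [539, 241], [520, 221], [491, 200], [464, 163], [454, 155], [430, 148], [419, 149]])]
side [(1217.0, [[390, 263], [388, 281], [408, 304], [412, 288], [419, 294], [425, 293], [423, 306], [433, 298], [434, 301], [437, 290], [405, 257]]), (588.5, [[291, 256], [269, 259], [272, 284], [298, 280]])]
23.2 [ 0.69263645 -0.0757226   0.04891851] [ 0.07855967 -0.22927781 -1.53210071] [ 0.05649976 -0.08670615 -0.00823268]
```

Call:
arm_command([
  {"dx": 0,"dy": 0,"dz": 5,"yaw": 0,"gripper": 1},
  {"dx": 0,"dy": 0,"dz": 11,"yaw": 0,"gripper": 1},
  {"dx": 4.2,"dy": 9.1,"dz": 12,"yaw": 0,"gripper": 1},
  {"dx": 9.3,"dy": 20,"dz": 15,"yaw": 0,"gripper": 1},
  {"dx": 14.7,"dy": 31.7,"dz": 18,"yaw": 0,"gripper": 1},
  {"dx": 20.2,"dy": 43.5,"dz": 22,"yaw": 0,"gripper": 1},
  {"dx": 25.7,"dy": 55.3,"dz": 27,"yaw": 0,"gripper": 1},
  {"dx": 31.2,"dy": 67.1,"dz": 34,"yaw": 0,"gripper": 1},
  {"dx": 36.6,"dy": 78.9,"dz": 42,"yaw": 0,"gripper": 1},
  {"dx": 41.3,"dy": 88.9,"dz": 52,"yaw": 0,"gripper": 1},
])

```text
t: 24.03
position: [0.7345, 0.0148, 0.1017]
eef_rot: [-2.647, -1.692, 0.0]
wrist_force: [1.0, -0.1, -2.4]
opening: 0.689
gripper_force: 30.0
```

Call:
arm_command([
  {"dx": 4,"dy": 8,"dz": 10,"yaw": 0,"gripper": 1},
  {"dx": 7,"dy": 14,"dz": 22,"yaw": 0,"gripper": 1},
  {"dx": 9,"dy": 18,"dz": 36,"yaw": 0,"gripper": 1},
  {"dx": 10,"dy": 20,"dz": 50,"yaw": 0,"gripper": 1},
  {"dx": 10,"dy": 20,"dz": 64,"yaw": 0,"gripper": 1},
  {"dx": 10,"dy": 20,"dz": 76,"yaw": 0,"gripper": 1},
  {"dx": 10,"dy": 20,"dz": 88,"yaw": 0,"gripper": 1},
  {"dx": 10,"dy": 20,"dz": 96,"yaw": 0,"gripper": 1},
  {"dx": 10,"dy": 20,"dz": 100,"yaw": 0,"gripper": 1},
  {"dx": 10,"dy": 20,"dz": 100,"yaw": 0,"gripper": 1},
])

```text
t: 24.87
position: [0.7442, 0.0329, 0.2022]
eef_rot: [2.647, 1.691, 0.001]
wrist_force: [-0.7, -0.1, -3.0]
opening: 0.697
gripper_force: 30.0
```

```bash
python3 - <<'E'
from h import *
for n in('side','scene'): print(n,tilemask(snap(n,n+'9')))
o=observe(); print(o['t'],o['position'],o['wrist_force'],o['wrist_torque'],o['opening'])
E
```

```text
side [(1225.0, [[390, 263], [388, 281], [408, 304], [412, 288], [419, 294], [425, 293], [423, 306], [434, 301], [437, 290], [405, 257]]), (927.5, [[296, 241], [273, 245], [276, 277], [307, 272]])]
scene [(937.5, [[386, 209], [363, 212], [372, 215], [371, 224], [358, 226], [358, 244], [395, 239], [397, 222], [387, 220]])]
24.9667 [0.74389462 0.03302084 0.20051975] [-0.19255273  0.86528179 -1.5158363 ] [ 0.05098606 -0.06495672 -0.00610653] 0.6965382526875726
```

The tile is held again. I'll set it on the bare table between the mould and the feeder and take it again at its centre and lower down, so the pads cover its whole edge.

Call:
arm_command([
  {"dx": -5,"dy": 2,"dz": 0,"yaw": 0,"gripper": 1},
  {"dx": -18,"dy": 8,"dz": -8,"yaw": 0,"gripper": 1},
  {"dx": -36,"dy": 15,"dz": -20,"yaw": 0,"gripper": 1},
  {"dx": -56,"dy": 23,"dz": -35,"yaw": 0,"gripper": 1},
  {"dx": -77,"dy": 32,"dz": -50,"yaw": 0,"gripper": 1},
  {"dx": -97,"dy": 40,"dz": -65,"yaw": 0,"gripper": 1},
  {"dx": -115,"dy": 48,"dz": -80,"yaw": 0,"gripper": 1},
  {"dx": -128,"dy": 53,"dz": -92,"yaw": 0,"gripper": 1},
  {"dx": -135,"dy": 56,"dz": -100,"yaw": 0,"gripper": 1},
  {"dx": -136,"dy": 56.5,"dz": -102,"yaw": 0,"gripper": 1},
])

```text
t: 25.8
position: [0.6064, 0.0901, 0.0975]
eef_rot: [-2.646, -1.692, 0.003]
wrist_force: [-0.3, 1.0, -2.2]
opening: 0.693
gripper_force: 30.0
```

```bash
python3 - <<'E'
from h import *
from scipy.optimize import least_squares
w=snap('wrist','w10'); s=snap('side','side10'); b=snap('scene','scene10'); o=observe(); t=np.array(o['position']); print(o['t'],t,o['wrist_force'])
for n,im in(('wrist',w),('side',s),('scene',b)): print(n,tilemask(im))
E
```

```text
25.95 [0.60870661 0.0895008  0.09970296] [-0.07059015 -0.03629932 -1.11402083]
wrist [(5078.5, [[259, 389], [265, 431], [378, 431], [382, 388]]), (12691.0, [[391, 253], [253, 258], [246, 261], [254, 345], [386, 346], [395, 265]]), (457.0, [[129, 231], [128, 238], [157, 307], [164, 307]]), (8392.0, [[0, 237], [0, 252], [31, 312], [38, 308], [139, 307], [111, 241], [82, 253], [65, 218]]), (3048.5, [[506, 0], [569, 156], [578, 172], [587, 168], [586, 154], [526, 2]])]
side [(605.0, [[363, 267], [351, 269], [347, 274], [348, 296], [376, 290]]), (1144.5, [[389, 267], [388, 281], [408, 304], [412, 288], [419, 294], [425, 293], [423, 306], [433, 298], [434, 301], [433, 295], [437, 290], [408, 260], [406, 265], [400, 260]])]
scene [(720.0, [[384, 209], [363, 211], [371, 214], [371, 224], [359, 225], [357, 241], [391, 237], [392, 223], [383, 220]])]
```

Call:
arm_command([
  {"dx": 0,"dy": 0,"dz": -8,"yaw": 0,"gripper": 1},
  {"dx": 0,"dy": 0,"dz": -20,"yaw": 0,"gripper": 1},
  {"dx": 0,"dy": 0,"dz": -34,"yaw": 0,"gripper": 1},
  {"dx": 0,"dy": 0,"dz": -47,"yaw": 0,"gripper": 1},
  {"dx": 0,"dy": 0,"dz": -56,"yaw": 0,"gripper": 1},
  {"dx": 0,"dy": 0,"dz": -61,"yaw": 0,"gripper": 1},
  {"dx": 0,"dy": 0,"dz": -65,"yaw": 0,"gripper": 1},
  {"dx": 0,"dy": 0,"dz": -69,"yaw": 0,"gripper": 1},
  {"dx": 0,"dy": 0,"dz": -72,"yaw": 0,"gripper": 1},
  {"dx": 0,"dy": 0,"dz": -74,"yaw": 0,"gripper": 1},
])

```text
t: 26.78
position: [0.6085, 0.0898, 0.0255]
eef_rot: [2.647, 1.691, 0.002]
wrist_force: [1.1, 2.1, 1.9]
opening: 0.693
gripper_force: 30.0
```

Call:
arm_command([
  {"dx": 0,"dy": 0,"dz": -2,"yaw": 0,"gripper": 1},
  {"dx": 0,"dy": 0,"dz": -4,"yaw": 0,"gripper": 1},
  {"dx": 0,"dy": 0,"dz": -6,"yaw": 0,"gripper": 1},
  {"dx": 0,"dy": 0,"dz": -8,"yaw": 0,"gripper": 1},
  {"dx": 0,"dy": 0,"dz": -10,"yaw": 0,"gripper": 1},
  {"dx": 0,"dy": 0,"dz": -12,"yaw": 0,"gripper": 1},
  {"dx": 0,"dy": 0,"dz": -13,"yaw": 0,"gripper": 1},
  {"dx": 0,"dy": 0,"dz": -14,"yaw": 0,"gripper": 1},
  {"dx": 0,"dy": 0,"dz": -14,"yaw": 0,"gripper": 1},
  {"dx": 0,"dy": 0,"dz": -14,"yaw": 0,"gripper": 1},
])

```text
t: 27.62
position: [0.608, 0.0896, 0.0111]
eef_rot: [-2.647, -1.691, 0.0]
wrist_force: [0.5, 1.3, 1.9]
opening: 0.691
gripper_force: 30.0
```

Call:
arm_command([
  {"dx": 0,"dy": 0,"dz": -1,"yaw": 0,"gripper": 1},
  {"dx": 0,"dy": 0,"dz": -2,"yaw": 0,"gripper": 1},
  {"dx": 0,"dy": 0,"dz": -3,"yaw": 0,"gripper": 1},
  {"dx": 0,"dy": 0,"dz": -4,"yaw": 0,"gripper": 1},
  {"dx": 0,"dy": 0,"dz": -5,"yaw": 0,"gripper": 1},
  {"dx": 0,"dy": 0,"dz": -5,"yaw": 0,"gripper": 1},
  {"dx": 0,"dy": 0,"dz": -5,"yaw": 0,"gripper": 1},
  {"dx": 0,"dy": 0,"dz": -5,"yaw": 0,"gripper": 1},
  {"dx": 0,"dy": 0,"dz": -5,"yaw": 0,"gripper": 1},
  {"dx": 0,"dy": 0,"dz": -5,"yaw": 0,"gripper": 1},
])

```text
t: 28.45
position: [0.608, 0.0896, 0.0061]
eef_rot: [2.647, 1.691, -0.0]
wrist_force: [0.6, 0.9, 0.8]
opening: 0.695
gripper_force: 30.0
```

```bash
python3 - <<'E'
from h import *
w=snap('wrist','w11'); s=snap('side','side11'); o=observe(); print(o['t'],o['position'],o['wrist_force'],o['wrist_torque'])
for n,im in(('wrist',w),('side',s)): print(n,tilemask(im)[:3])
E
```

```text
28.55 [0.60802859 0.08959117 0.00613538] [-0.24134266  1.71213239  1.35778254] [-0.06262769 -0.01267057  0.03380867]
wrist [(5592.0, [[254, 388], [256, 431], [384, 431], [386, 388]]), (323.5, [[20, 283], [13, 288], [26, 314], [36, 309]]), (13030.0, [[247, 257], [252, 346], [389, 345], [393, 268], [390, 254], [252, 254]])]
side [(529.0, [[364, 296], [349, 299], [345, 304], [346, 324], [372, 317]]), (813.0, [[398, 260], [407, 279], [401, 296], [408, 304], [412, 288], [419, 294], [425, 293], [423, 306], [433, 298], [434, 301], [433, 295], [437, 290], [405, 257]])]
```

Call:
arm_command([
  {"dx": 0,"dy": 0,"dz": 0,"yaw": 0,"gripper": -0.8},
  {"dx": 0,"dy": 0,"dz": 0,"yaw": 0,"gripper": -0.8},
  {"dx": 0,"dy": 0,"dz": 0,"yaw": 0,"gripper": -0.8},
  {"dx": 0,"dy": 0,"dz": 0,"yaw": 0,"gripper": -0.8},
  {"dx": 0,"dy": 0,"dz": 10,"yaw": 0,"gripper": -0.9},
  {"dx": 0,"dy": 0,"dz": 30,"yaw": 0,"gripper": -1},
  {"dx": -3,"dy": -6,"dz": 60,"yaw": 0,"gripper": -1},
  {"dx": -9,"dy": -19,"dz": 85,"yaw": 0,"gripper": -1},
  {"dx": -16,"dy": -34,"dz": 100,"yaw": 0,"gripper": -1},
  {"dx": -18,"dy": -40,"dz": 100,"yaw": 0,"gripper": -1},
])

```text
t: 29.38
position: [0.591, 0.0486, 0.1109]
eef_rot: [2.645, 1.689, 0.007]
wrist_force: [0.0, 0.5, 0.3]
opening: 1.004
gripper_force: 0.0
```

```bash
python3 - <<'E'
from h import *
w=snap('wrist','w12'); s=snap('side','side12'); b=snap('scene','scene12'); o=observe(); print(o['t'],o['position'],o['wrist_force'])
for n,im in(('wrist',w),('side',s),('scene',b)): 
    for a,c in tilemask(im)[:4]: print(n,a,c,[px2w(im,*q,.013)[:2].round(3).tolist() for q in c] if len(c)<8 else '')
E
```

```text
29.5333 [0.58992241 0.04949768 0.10592085] [-0.1924313   0.33137818 -0.5198387 ]
wrist 3212.0 [[575, 252], [586, 273], [570, 294], [575, 307], [639, 307], [639, 283], [618, 254], [596, 245]] 
wrist 662.5 [[120, 159], [172, 288], [175, 283], [126, 161]] [[0.494, 0.158], [0.479, 0.063], [0.482, 0.066], [0.497, 0.156]]
wrist 15614.5 [[360, 145], [269, 148], [276, 320], [357, 320], [360, 317], [364, 149]] [[0.644, 0.099], [0.588, 0.123], [0.536, 0.008], [0.592, -0.018], [0.595, -0.016], [0.646, 0.095]]
wrist 18123.0 [[0, 157], [0, 186], [59, 307], [100, 308], [104, 312], [108, 343], [123, 340], [144, 321], [143, 318], [161, 298], [104, 162], [76, 163], [64, 138]] 
side 1135.0 [[356, 277], [332, 282], [346, 324], [372, 318]] [[0.538, 0.009], [0.595, -0.015], [0.65, 0.102], [0.593, 0.126]]
side 1212.5 [[390, 263], [388, 281], [408, 304], [412, 288], [419, 294], [425, 293], [423, 306], [433, 298], [434, 301], [437, 290], [405, 257]] 
scene 702.0 [[355, 249], [356, 262], [400, 264], [400, 250], [359, 246]] [[0.552, -0.001], [0.608, -0.018], [0.65, 0.093], [0.593, 0.119], [0.542, 0.015]]
```

The tile lies flat on the table, centre (0.592,0.054), length axis at 65.5°, sizes correct. I take it at its centre.

Call:
arm_command([
  {"dx": 1,"dy": 2,"dz": -10,"yaw": 0,"gripper": -1},
  {"dx": 2,"dy": 4.5,"dz": -30,"yaw": 0.4,"gripper": -1},
  {"dx": 2,"dy": 4.5,"dz": -55,"yaw": 0.4,"gripper": -1},
  {"dx": 2,"dy": 4.5,"dz": -78,"yaw": 0.4,"gripper": -1},
  {"dx": 2,"dy": 4.5,"dz": -95,"yaw": 0.4,"gripper": -1},
  {"dx": 2,"dy": 4.5,"dz": -103,"yaw": 0.4,"gripper": -1},
  {"dx": 2,"dy": 4.5,"dz": -103,"yaw": 0.4,"gripper": -1},
  {"dx": 2,"dy": 4.5,"dz": -103,"yaw": 0.4,"gripper": 1},
  {"dx": 2,"dy": 4.5,"dz": -103,"yaw": 0.4,"gripper": 1},
  {"dx": 2,"dy": 4.5,"dz": -103,"yaw": 0.4,"gripper": 1},
])

```text
t: 30.37
position: [0.592, 0.0544, 0.0027]
eef_rot: [-2.641, -1.701, 0.001]
wrist_force: [-0.1, -0.1, 0.0]
opening: 0.832
gripper_force: 0.0
```

Call:
arm_command([
  {"dx": 0,"dy": 0,"dz": 0,"yaw": 0,"gripper": 1},
  {"dx": 0,"dy": 0,"dz": 0,"yaw": 0,"gripper": 1},
  {"dx": 0,"dy": 0,"dz": 0,"yaw": 0,"gripper": 1},
  {"dx": 0,"dy": 0,"dz": 0,"yaw": 0,"gripper": 1},
  {"dx": 0,"dy": 0,"dz": 0,"yaw": 0,"gripper": 1},
  {"dx": 0,"dy": 0,"dz": 0,"yaw": 0,"gripper": 1},
  {"dx": 0,"dy": 0,"dz": 0,"yaw": 0,"gripper": 1},
  {"dx": 0,"dy": 0,"dz": 0,"yaw": 0,"gripper": 1},
  {"dx": 0,"dy": 0,"dz": 0,"yaw": 0,"gripper": 1},
  {"dx": 0,"dy": 0,"dz": 0,"yaw": 0,"gripper": 1},
])

```text
t: 31.2
position: [0.592, 0.0541, 0.0031]
eef_rot: [-2.642, -1.7, 0.0]
wrist_force: [0.2, -0.1, -2.7]
opening: 0.696
gripper_force: 30.0
```

Call:
arm_command([
  {"dx": 0,"dy": 0,"dz": 3,"yaw": 0,"gripper": 1},
  {"dx": 0,"dy": 0,"dz": 12,"yaw": 0,"gripper": 1},
  {"dx": 0,"dy": 0,"dz": 28,"yaw": 0,"gripper": 1},
  {"dx": 0,"dy": 0,"dz": 48,"yaw": 0,"gripper": 1},
  {"dx": 1,"dy": -4,"dz": 70,"yaw": 0,"gripper": 1},
  {"dx": 2,"dy": -12,"dz": 93,"yaw": 0,"gripper": 1},
  {"dx": 5,"dy": -24,"dz": 115,"yaw": 0,"gripper": 1},
  {"dx": 8,"dy": -38,"dz": 135,"yaw": 0,"gripper": 1},
  {"dx": 12,"dy": -56,"dz": 150,"yaw": 0,"gripper": 1},
  {"dx": 16,"dy": -76,"dz": 160,"yaw": 0,"gripper": 1},
])

```text
t: 32.03
position: [0.6086, -0.0223, 0.1663]
eef_rot: [2.64, 1.701, 0.004]
wrist_force: [0.2, 0.3, -1.3]
opening: 0.694
gripper_force: 30.0
```

Call:
arm_command([
  {"dx": 4,"dy": -20,"dz": 4,"yaw": 0,"gripper": 1},
  {"dx": 8,"dy": -41,"dz": 5,"yaw": 0,"gripper": 1},
  {"dx": 12,"dy": -63,"dz": 5,"yaw": 0,"gripper": 1},
  {"dx": 17,"dy": -85,"dz": 5,"yaw": 0,"gripper": 1},
  {"dx": 22,"dy": -107,"dz": 5,"yaw": 0,"gripper": 1},
  {"dx": 26,"dy": -129,"dz": 5,"yaw": 0,"gripper": 1},
  {"dx": 30,"dy": -149,"dz": 5,"yaw": 0,"gripper": 1},
  {"dx": 33,"dy": -164,"dz": 5,"yaw": 0,"gripper": 1},
  {"dx": 35,"dy": -174,"dz": 5,"yaw": 0,"gripper": 1},
  {"dx": 36,"dy": -177,"dz": 5,"yaw": 0,"gripper": 1},
])

```text
t: 32.87
position: [0.6442, -0.2001, 0.1684]
eef_rot: [2.642, 1.699, -0.0]
wrist_force: [0.1, -0.5, -2.3]
opening: 0.694
gripper_force: 30.0
```

```bash
python3 - <<'E'
from h import *
s=snap('side','side13'); w=snap('wrist','w13'); o=observe(); print(o['t'],o['position'],o['eef_rot'],o['wrist_force'],o['wrist_torque'],o['opening'])
for n,im in(('side',s),('wrist',w)): 
    for a,c in tilemask(im)[:3]: print(n,a,c,[px2w(im,*q,o['position'][2]+.01)[:2].round(3).tolist() for q in c] if len(c)<8 else '')
E
```

```text
32.9667 [ 0.64408779 -0.19882092  0.16818558] [-2.64168270e+00 -1.69979769e+00 -4.17634706e-05] [ 0.81148961  0.7452426  -1.98819798] [-0.03724975 -0.05237963 -0.00277534] 0.6902074712571433
side 1196.5 [[390, 263], [388, 280], [408, 303], [412, 288], [419, 294], [425, 293], [426, 303], [423, 306], [433, 298], [434, 301], [433, 295], [437, 290], [405, 257]] 
side 864.0 [[275, 182], [253, 186], [258, 220], [285, 214]] [[0.591, -0.247], [0.642, -0.267], [0.703, -0.151], [0.643, -0.13]]
wrist 5612.5 [[253, 389], [255, 428], [259, 431], [380, 431], [384, 428], [386, 388]] [[0.598, -0.224], [0.589, -0.244], [0.59, -0.247], [0.644, -0.271], [0.646, -0.27], [0.655, -0.25]]
wrist 26794.5 [[244, 165], [251, 345], [388, 346], [397, 165]] [[0.642, -0.131], [0.608, -0.204], [0.664, -0.23], [0.698, -0.156]]
```

The tile is level and centred over the wheel to about 1 mm. I lower it.

Call:
arm_command([
  {"dx": 0,"dy": 0,"dz": -4,"yaw": 0,"gripper": 1},
  {"dx": 0,"dy": 0,"dz": -13,"yaw": 0,"gripper": 1},
  {"dx": 0,"dy": 0,"dz": -24,"yaw": 0,"gripper": 1},
  {"dx": 0,"dy": 0,"dz": -34,"yaw": 0,"gripper": 1},
  {"dx": 0,"dy": 0,"dz": -43,"yaw": 0,"gripper": 1},
  {"dx": 0,"dy": 0,"dz": -49,"yaw": 0,"gripper": 1},
  {"dx": 0,"dy": 0,"dz": -53,"yaw": 0,"gripper": 1},
  {"dx": 0,"dy": 0,"dz": -55,"yaw": 0,"gripper": 1},
  {"dx": 0,"dy": 0,"dz": -56,"yaw": 0,"gripper": 1},
  {"dx": 0,"dy": 0,"dz": -56,"yaw": 0,"gripper": 1},
])

```text
t: 33.8
position: [0.6442, -0.1989, 0.1123]
eef_rot: [2.642, 1.7, 0.0]
wrist_force: [0.8, -0.5, -1.3]
opening: 0.691
gripper_force: 30.0
```

Call:
arm_command([
  {"dx": 0,"dy": 0,"dz": -0.4,"yaw": 0,"gripper": 1},
  {"dx": 0,"dy": 0,"dz": -0.8,"yaw": 0,"gripper": 1},
  {"dx": 0,"dy": 0,"dz": -1.2,"yaw": 0,"gripper": 1},
  {"dx": 0,"dy": 0,"dz": -1.6,"yaw": 0,"gripper": 1},
  {"dx": 0,"dy": 0,"dz": -2,"yaw": 0,"gripper": 1},
  {"dx": 0,"dy": 0,"dz": -2.4,"yaw": 0,"gripper": 1},
  {"dx": 0,"dy": 0,"dz": -2.7,"yaw": 0,"gripper": 1},
  {"dx": 0,"dy": 0,"dz": -2.7,"yaw": 0,"gripper": 1},
  {"dx": 0,"dy": 0,"dz": -2.7,"yaw": 0,"gripper": 1},
  {"dx": 0,"dy": 0,"dz": -2.7,"yaw": 0,"gripper": 1},
])

```text
t: 34.63
position: [0.6441, -0.1989, 0.1095]
eef_rot: [2.642, 1.7, 0.0]
wrist_force: [-0.8, 0.8, -0.0]
opening: 0.695
gripper_force: 30.0
```

Call:
arm_command([
  {"dx": 0,"dy": 0,"dz": -0.3,"yaw": 0,"gripper": 1},
  {"dx": 0,"dy": 0,"dz": -0.5,"yaw": 0,"gripper": 1},
  {"dx": 0,"dy": 0,"dz": -0.5,"yaw": 0,"gripper": 1},
  {"dx": 0,"dy": 0,"dz": -0.5,"yaw": 0,"gripper": -0.42},
  {"dx": 0,"dy": 0,"dz": -0.5,"yaw": 0,"gripper": -0.46},
  {"dx": 0,"dy": 0,"dz": -0.5,"yaw": 0,"gripper": -0.5},
  {"dx": 0,"dy": 0,"dz": -0.5,"yaw": 0,"gripper": -0.55},
  {"dx": 0,"dy": 0,"dz": -0.5,"yaw": 0,"gripper": -0.6},
  {"dx": 0,"dy": 0,"dz": -0.5,"yaw": 0,"gripper": -0.65},
  {"dx": 0,"dy": 0,"dz": -0.5,"yaw": 0,"gripper": -0.7},
])

```text
t: 35.47
position: [0.6441, -0.1989, 0.1089]
eef_rot: [-2.642, -1.7, 0.0]
wrist_force: [0.4, 0.0, -0.7]
opening: 0.839
gripper_force: 0.0
```

```bash
python3 - <<'E'
from h import *
s=snap('side','side14'); w=snap('wrist','w14'); o=observe(); print(o['t'],o['position'],o['wrist_force'],o['opening'])
for n,im in(('side',s),('wrist',w)): 
    for a,c in tilemask(im)[:3]: print(n,a,c,[px2w(im,*q,.119)[:2].round(3).tolist() for q in c] if len(c)<8 else '')
E
```

```text
35.5667 [ 0.64408397 -0.19887523  0.10893649] [-0.13006752 -0.25958561 -0.26519583] 0.8482308637917942
side 675.5 [[282, 259], [265, 261], [260, 266], [262, 293], [286, 285]] [[0.7, -0.065], [0.733, -0.084], [0.751, -0.078], [0.79, -0.009], [0.738, 0.004]]
side 1199.5 [[390, 263], [388, 281], [408, 304], [412, 288], [419, 294], [425, 293], [426, 303], [423, 306], [433, 298], [434, 301], [433, 295], [437, 290], [405, 257]]
```

The tile has again left the wheel within 0.6 s of being released. Before doing anything else I measure where it is and check whether the wheel top is what I take it for, by comparing the wheel's position and tilt between the first and latest images.

```bash
python3 - <<'E'
from h import *
s=snap('side','side15'); b=snap('scene','scene15'); w=load('w14'); print(observe()['t'])
for n,im in(('side',s),('scene',b)):
    for a,c in tilemask(im): print(n,a,c)
# wheel in side: rim fit, before vs after, via non-table colour: compare images inside wheel area
a=load('side0'); d=np.abs(a['pixels'].astype(int)-s['pixels']).max(2)
for nm,(x0,x1,y0,y1) in dict(wheeltop=(222,262,205,250),wheelR=(295,319,215,245),mould=(275,315,290,318),foot=(248,265,258,270)).items(): print(nm,(d[y0:y1,x0:x1]>30).mean().round(3))
# hub by template matching between side0 and side15/side5/side12
t=cv2.cvtColor(a['pixels'],cv2.COLOR_RGB2GRAY)
for r in((228,215,30,16),(262,216,18,12),(226,232,40,22)):
    x,y,ww,hh=r; T=t[y:y+hh,x:x+ww]
    for f in('side5','side12','side15'):
        g=cv2.cvtColor(load(f)['pixels'],cv2.COLOR_RGB2GRAY)[y-12:y+hh+12,x-12:x+ww+12]; q=cv2.matchTemplate(g,T,cv2.TM_CCOEFF_NORMED); _,v,_,l=cv2.minMaxLoc(q); print(r,f,round(v,3),l[0]-12,l[1]-12)
E
```

```text
35.6667
side 659.5 [[284, 260], [261, 261], [262, 289], [287, 287]]
side 1200.0 [[390, 263], [388, 281], [408, 304], [412, 288], [419, 294], [425, 293], [426, 303], [423, 306], [433, 298], [434, 301], [433, 295], [437, 290], [405, 257]]
scene 541.0 [[350, 281], [332, 279], [314, 288], [311, 294], [345, 299]]
scene 598.0 [[363, 211], [372, 216], [371, 231], [398, 229], [400, 209]]
wheeltop 0.075
wheelR 0.0
mould 0.0
foot 0.162
(228, 215, 30, 16) side5 0.987 0 0
(228, 215, 30, 16) side12 0.988 0 0
(228, 215, 30, 16) side15 0.402 1 0
(262, 216, 18, 12) side5 0.973 0 0
(262, 216, 18, 12) side12 0.971 0 0
(262, 216, 18, 12) side15 0.97 0 0
(226, 232, 40, 22) side5 0.992 0 0
(226, 232, 40, 22) side12 0.993 0 0
(226, 232, 40, 22) side15 0.992 0 0
```

Wheel and mould have not moved, and the contact heights (6 N first time, force rise second time) match a solid top at 106 mm. Next I get the tile's present pose.

```bash
python3 - <<'E'
from h import *
from scipy.optimize import least_squares
s=snap('side','side16'); b=snap('scene','scene16'); o=observe(); print(o['t'])
for n,im in(('side',s),('scene',b)): print(n,[c for a,c in tilemask(im) if a<1000])
def tri(o):
    q=least_squares(lambda p:np.concatenate([np.subtract(w2px(m,p),u) for m,u in o]),[.7,-.05,.03]); return q.x.round(4),q.fun.round(1)
print('L',tri([(s,(262,290)),(b,(345,299))])); print('R',tri([(s,(287.5,287.5)),(b,(350.5,281))]))
print('near edge at z=.03/.043 side',[px2w(s,*u,z)[:2].round(3).tolist() for u in((262,290),(287.5,287.5)) for z in(.03,.043)])
# does the wrist image (open gripper above wheel) show the wheel hub where expected?
w=load('w14'); print('hub px',w2px(w,(.644,-.199,.106)))
E
```

```text
35.7667
side [[[285, 261], [261, 263], [263, 290], [288, 287]]]
scene [[[350, 283], [332, 279], [311, 293], [345, 298]], [[363, 211], [372, 215], [371, 231], [398, 229], [400, 209]]]
L (array([ 0.7431, -0.0975,  0.0158]), array([ 0. , -0.1,  0.1,  0.1]))
R (array([ 0.6917, -0.0632,  0.0218]), array([ 0.3, -0.9,  0.6,  0.8]))
near edge at z=.03/.043 side [[0.749, -0.086], [0.754, -0.076], [0.698, -0.055], [0.704, -0.046]]
hub px (np.float64(320.23960277931326), np.float64(296.1000962650986))
```

The tile now lies almost flat on the table with its far end nearly at the wheel's axis, under the head. That doesn't fit a slide off the rim. The open fingertips are 3 mm above the head, so I touch it lightly to test whether it's solid there.

Call:
arm_command([
  {"dx": 0,"dy": 0,"dz": -1,"yaw": 0,"gripper": -0.7},
  {"dx": 0,"dy": 0,"dz": -2,"yaw": 0,"gripper": -0.7},
  {"dx": 0,"dy": 0,"dz": -2.5,"yaw": 0,"gripper": -0.7},
  {"dx": 0,"dy": 0,"dz": -2.8,"yaw": 0,"gripper": -0.7},
  {"dx": 0,"dy": 0,"dz": -3.1,"yaw": 0,"gripper": -0.7},
  {"dx": 0,"dy": 0,"dz": -3.4,"yaw": 0,"gripper": -0.7},
  {"dx": 0,"dy": 0,"dz": -3.7,"yaw": 0,"gripper": -0.7},
  {"dx": 0,"dy": 0,"dz": -3.9,"yaw": 0,"gripper": -0.7},
  {"dx": 0,"dy": 0,"dz": -3.9,"yaw": 0,"gripper": -0.7},
  {"dx": 0,"dy": 0,"dz": -3.9,"yaw": 0,"gripper": -0.7},
])

```text
t: 36.6
position: [0.6441, -0.1989, 0.1051]
eef_rot: [2.642, 1.7, -0.0]
wrist_force: [0.0, 0.2, -0.3]
opening: 0.854
gripper_force: 0.0
```

Call:
arm_command([
  {"dx": 0,"dy": 0,"dz": -0.4,"yaw": 0,"gripper": -0.7},
  {"dx": 0,"dy": 0,"dz": -0.8,"yaw": 0,"gripper": -0.7},
  {"dx": 0,"dy": 0,"dz": -1.2,"yaw": 0,"gripper": -0.7},
  {"dx": 0,"dy": 0,"dz": -1.6,"yaw": 0,"gripper": -0.7},
  {"dx": 0,"dy": 0,"dz": -2,"yaw": 0,"gripper": -0.7},
  {"dx": 0,"dy": 0,"dz": -2.3,"yaw": 0,"gripper": -0.7},
  {"dx": 0,"dy": 0,"dz": -2.6,"yaw": 0,"gripper": -0.7},
  {"dx": 0,"dy": 0,"dz": -2.6,"yaw": 0,"gripper": -0.7},
  {"dx": 0,"dy": 0,"dz": -2.6,"yaw": 0,"gripper": -0.7},
  {"dx": 0,"dy": 0,"dz": -2.6,"yaw": 0,"gripper": -0.7},
])

```text
t: 37.43
position: [0.6441, -0.1989, 0.1025]
eef_rot: [2.642, 1.7, -0.0]
wrist_force: [0.1, -0.4, -0.4]
opening: 0.848
gripper_force: 0.0
```

Call:
arm_command([
  {"dx": 0,"dy": 0,"dz": 10,"yaw": 0,"gripper": -0.7},
  {"dx": -20,"dy": 9,"dz": 12,"yaw": 0,"gripper": -0.7},
  {"dx": -43.5,"dy": 20,"dz": 12,"yaw": 0,"gripper": -0.7},
  {"dx": -43.5,"dy": 20,"dz": 10,"yaw": 0,"gripper": -0.7},
  {"dx": -43.5,"dy": 20,"dz": 7,"yaw": 0,"gripper": -0.7},
  {"dx": -43.5,"dy": 20,"dz": 5,"yaw": 0,"gripper": -0.7},
  {"dx": -43.5,"dy": 20,"dz": 3,"yaw": 0,"gripper": -0.7},
  {"dx": -43.5,"dy": 20,"dz": 2,"yaw": 0,"gripper": -0.7},
  {"dx": -43.5,"dy": 20,"dz": 1.5,"yaw": 0,"gripper": -0.7},
  {"dx": -43.5,"dy": 20,"dz": 1.5,"yaw": 0,"gripper": -0.7},
])

```text
t: 38.27
position: [0.6012, -0.1787, 0.1041]
eef_rot: [2.641, 1.701, 0.001]
wrist_force: [3.2, 4.7, 2.3]
opening: 0.851
gripper_force: 2.6
```

```bash
python3 - <<'E'
from workcell import *
o=observe(); print(o['t'],o['position'],o['wrist_force'],o['wrist_torque'],o['opening'])
E
```

```text
38.2667 [ 0.60115316 -0.17871725  0.10408692] [3.22339983 4.67459563 2.31202938] [ 0.64074704 -0.73271788  0.18965098] 0.8512649487300193
```

The fingertip meets something right at the hub (about 6 N sideways), but nothing 40-57 mm to either side. I probe 35 mm further back along the tool's -x to see how far the solid part reaches.

Call:
arm_command([
  {"dx": 0,"dy": 0,"dz": 8,"yaw": 0,"gripper": -0.7},
  {"dx": 0,"dy": 0,"dz": 10,"yaw": 0,"gripper": -0.7},
  {"dx": -14.7,"dy": -31.7,"dz": 10,"yaw": 0,"gripper": -0.7},
  {"dx": -14.7,"dy": -31.7,"dz": 8,"yaw": 0,"gripper": -0.7},
  {"dx": -14.7,"dy": -31.7,"dz": 5,"yaw": 0,"gripper": -0.7},
  {"dx": -14.7,"dy": -31.7,"dz": 3,"yaw": 0,"gripper": -0.7},
  {"dx": -14.7,"dy": -31.7,"dz": 2,"yaw": 0,"gripper": -0.7},
  {"dx": -14.7,"dy": -31.7,"dz": 1.2,"yaw": 0,"gripper": -0.7},
  {"dx": -14.7,"dy": -31.7,"dz": 1,"yaw": 0,"gripper": -0.7},
  {"dx": -14.7,"dy": -31.7,"dz": 1,"yaw": 0,"gripper": -0.7},
])

```text
t: 39.1
position: [0.5859, -0.2107, 0.1067]
eef_rot: [2.64, 1.7, -0.002]
wrist_force: [-11.3, -2.2, 18.8]
opening: 0.85
gripper_force: 9.1
```

```bash
python3 - <<'E'
from workcell import *
o=observe(); print(o['t'],o['position'],o['wrist_force'],o['wrist_torque'],o['opening'],o['gripper_force'])
E
```

```text
39.1 [ 0.5858587  -0.21073257  0.10666443] [-11.26666364  -2.24633535  18.78103765] [-0.50677893  2.00531215 -0.2598318 ] 0.8500025631238562 9.063284016447142
```

The head is solid here (19 N at z = 0.1065) but not at the hub's +y side, so the solid wheel seems to sit off from the one seen. One more probe at (0.550,-0.160), which is well inside the visible head, decides between a shifted head and a half-solid one.

Call:
arm_command([
  {"dx": 0,"dy": 0,"dz": 10,"yaw": 0,"gripper": -0.7},
  {"dx": -25,"dy": 22,"dz": 15,"yaw": 0,"gripper": -0.7},
  {"dx": -52,"dy": 46,"dz": 15,"yaw": 0,"gripper": -0.7},
  {"dx": -79.5,"dy": 71,"dz": 13,"yaw": 0,"gripper": -0.7},
  {"dx": -79.5,"dy": 71,"dz": 9,"yaw": 0,"gripper": -0.7},
  {"dx": -79.5,"dy": 71,"dz": 5,"yaw": 0,"gripper": -0.7},
  {"dx": -79.5,"dy": 71,"dz": 2.5,"yaw": 0,"gripper": -0.7},
  {"dx": -79.5,"dy": 71,"dz": 1,"yaw": 0,"gripper": -0.7},
  {"dx": -79.5,"dy": 71,"dz": 0,"yaw": 0,"gripper": -0.7},
  {"dx": -79.5,"dy": 71,"dz": 0,"yaw": 0,"gripper": -0.7},
])

```text
t: 39.93
position: [0.5067, -0.1399, 0.1044]
eef_rot: [-2.641, -1.7, 0.001]
wrist_force: [-0.0, -0.7, 0.2]
opening: 0.848
gripper_force: 0.0
```

```bash
python3 - <<'E'
from h import *
o=observe(); print(o['t'],o['position'],o['wrist_force'],o['wrist_torque'],o['opening'],o['gripper_force'])
s=load('side0'); b=load('scene0'); print('bowl',px2w(s,271,160,.057),px2w(b,177,243,.057),'wheel axis foot px side',w2px(s,(.644,-.199,0)),'displaced axis px',w2px(s,(.572,-.307,.106)))
E
```

```text
39.9333 [ 0.50666866 -0.13992534  0.10441672] [-0.01788565 -0.72209126  0.16982081] [ 0.0058961  -0.02705611  0.04816705] 0.8484816242922705 0.0
bowl [ 0.44751283 -0.49381098  0.057     ] [ 0.44493313 -0.47267268  0.057     ] wheel axis foot px side (np.float64(273.095507484998), np.float64(253.1289552225419)) displaced axis px (np.float64(269.9517106993122), np.float64(191.03173726722224))
```

The probes agree with one picture: the solid head is a 242 mm disc centred near (0.574,-0.307), about 130 mm from where the images put it. That explains both falls, because the tile tipped over the real edge. I'll pick the tile up again, at its centre this time since nothing solid is above it, and lay it there. First I get its exact pose.

```bash
python3 - <<'E'
from h import *
from scipy.optimize import least_squares
s=load('side16'); b=load('scene16')
for z in(.013,):
    S=[px2w(s,*q,z)[:2] for q in((263,290),(288,287),(285,261),(261,263))]; B=[px2w(b,*q,z)[:2] for q in((345,298.5),(350.5,282),(332,279),(311,293))]
    print(np.round(S,4).tolist()); print(np.round(B,4).tolist())
    for e in((S[1]-S[2]),(S[0]-S[3]),(B[1]-B[2]),(B[0]-B[3])): print('long dir deg',np.degrees(np.arctan2(e[1],e[0])).round(1),np.hypot(*e).round(3))
    for e in((S[1]-S[0]),(B[1]-B[0])): print('width dir',np.degrees(np.arctan2(e[1],e[0])).round(1),np.hypot(*e).round(3))
# disc centre from probes: edge touch A, outside pts, inside pts
g=np.radians(65.5); tx=np.array([np.cos(g),np.sin(g)]); ty=np.array([tx[1],-tx[0]])
foot=lambda t,sg:[np.array(t)+sg*ty*a+tx*bb for a in(.0395,.057) for bb in(-.0075,.0075)]
X,Y=np.meshgrid(np.arange(.53,.63,.001),np.arange(-.35,-.25,.001)); 
D=lambda p:np.hypot(X-p[0],Y-p[1])
mn=lambda f:np.min([D(p) for p in f],0)
ok=(mn(foot((.6441,-.1989),1))>.120)&(mn(foot((.6441,-.1989),-1))>.120)&(np.abs(mn(foot((.6012,-.1787),1))-.121)<.002)&(mn(foot((.5859,-.2107),1))<.121)&(mn(foot((.5859,-.2107),-1))<.122)
print(ok.sum(),X[ok].mean(),Y[ok].mean(),X[ok].min(),X[ok].max(),Y[ok].min(),Y[ok].max())
E
```

```text
[[0.7403, -0.098], [0.6879, -0.0685], [0.643, -0.1449], [0.6947, -0.1769]]
[[0.738, -0.0958], [0.6823, -0.061], [0.6571, -0.1032], [0.6938, -0.1713]]
long dir deg 59.5 0.089
long dir deg 60.0 0.091
long dir deg 59.2 0.049
long dir deg 59.7 0.088
width dir 150.7 0.06
width dir 148.0 0.066
101 0.5790495049504952 -0.30951485148514846 0.5630000000000001 0.5930000000000001 -0.31499999999999995 -0.30199999999999994
```

Call:
arm_command([
  {"dx": 25,"dy": 5,"dz": 12,"yaw": -1,"gripper": -1},
  {"dx": 60,"dy": 8,"dz": 15,"yaw": -3,"gripper": -1},
  {"dx": 97,"dy": 7,"dz": 15,"yaw": -5,"gripper": -1},
  {"dx": 133,"dy": 5,"dz": 12,"yaw": -5.9,"gripper": -1},
  {"dx": 160,"dy": 3,"dz": 0,"yaw": -5.9,"gripper": -1},
  {"dx": 173.5,"dy": 3,"dz": -20,"yaw": -5.9,"gripper": -1},
  {"dx": 173.5,"dy": 3,"dz": -45,"yaw": -5.9,"gripper": -1},
  {"dx": 173.5,"dy": 3,"dz": -67,"yaw": -5.9,"gripper": -1},
  {"dx": 173.5,"dy": 3,"dz": -70,"yaw": -5.9,"gripper": -1},
  {"dx": 173.5,"dy": 3,"dz": -70,"yaw": -5.9,"gripper": -1},
])

```text
t: 40.77
position: [0.6793, -0.1366, 0.0333]
eef_rot: [-2.724, -1.561, 0.003]
wrist_force: [0.9, -0.3, 0.2]
opening: 0.993
gripper_force: 0.0
```

Call:
arm_command([
  {"dx": 0,"dy": 0,"dz": -10,"yaw": 0,"gripper": -1},
  {"dx": 0,"dy": 0,"dz": -20,"yaw": 0,"gripper": -1},
  {"dx": 0,"dy": 0,"dz": -28,"yaw": 0,"gripper": -1},
  {"dx": 0,"dy": 0,"dz": -31,"yaw": 0,"gripper": -1},
  {"dx": 0,"dy": 0,"dz": -31,"yaw": 0,"gripper": 1},
  {"dx": 0,"dy": 0,"dz": -31,"yaw": 0,"gripper": 1},
  {"dx": 0,"dy": 0,"dz": -31,"yaw": 0,"gripper": 1},
  {"dx": 0,"dy": 0,"dz": -31,"yaw": 0,"gripper": 1},
  {"dx": 0,"dy": 0,"dz": -31,"yaw": 0,"gripper": 1},
  {"dx": 0,"dy": 0,"dz": -31,"yaw": 0,"gripper": 1},
])

```text
t: 41.6
position: [0.6801, -0.1366, 0.0043]
eef_rot: [2.725, 1.562, 0.001]
wrist_force: [0.9, -0.5, 1.1]
opening: 0.697
gripper_force: 29.9
```

Call:
arm_command([
  {"dx": 0,"dy": 0,"dz": 0,"yaw": 0,"gripper": 1},
  {"dx": 0,"dy": 0,"dz": 0,"yaw": 0,"gripper": 1},
  {"dx": 0,"dy": 0,"dz": 3,"yaw": 0,"gripper": 1},
  {"dx": 1,"dy": 2,"dz": 10,"yaw": 0,"gripper": 1},
  {"dx": 3,"dy": 5,"dz": 24,"yaw": 0,"gripper": 1},
  {"dx": 6,"dy": 9,"dz": 44,"yaw": 0,"gripper": 1},
  {"dx": 8,"dy": 12,"dz": 68,"yaw": 0,"gripper": 1},
  {"dx": 8,"dy": 13,"dz": 95,"yaw": 0,"gripper": 1},
  {"dx": 8,"dy": 13,"dz": 122,"yaw": 0,"gripper": 1},
  {"dx": 8,"dy": 13,"dz": 145,"yaw": 0,"gripper": 1},
])

```text
t: 42.43
position: [0.6881, -0.1231, 0.1524]
eef_rot: [2.724, 1.562, 0.002]
wrist_force: [0.7, 0.8, -1.0]
opening: 0.694
gripper_force: 29.9
```

```bash
python3 - <<'E'
from h import *
s=snap('side','side17'); b=snap('scene','scene17'); o=observe(); t=o['position']; print(o['t'],t,o['eef_rot'],o['wrist_force'],o['opening'])
for n,im in(('side',s),('scene',b)):
    for a,c in tilemask(im): 
        if len(c)<7: print(n,a,c,[px2w(im,*q,t[2]+.009)[:2].round(3).tolist() for q in c])
E
```

```text
42.5333 [ 0.68950678 -0.12347583  0.15526311] [2.72128371 1.56029248 0.00848326] [-0.01024415 -0.57366596 -0.56219592] 0.6947323984098099
side 981.5 [[281, 212], [256, 214], [259, 250], [286, 247]] [[0.637, -0.156], [0.687, -0.186], [0.747, -0.08], [0.696, -0.052]]
scene 404.5 [[331, 238], [331, 248], [353, 251], [359, 234], [340, 232], [338, 237]] [[0.68, -0.117], [0.718, -0.13], [0.744, -0.084], [0.684, -0.046], [0.663, -0.088], [0.681, -0.1]]
scene 601.0 [[363, 211], [372, 216], [371, 231], [398, 229], [400, 209]] [[0.591, -0.0], [0.619, 0.013], [0.68, -0.014], [0.691, 0.054], [0.609, 0.096]]
```

Call:
arm_command([
  {"dx": -4,"dy": -7,"dz": 2,"yaw": 0,"gripper": 1},
  {"dx": -14,"dy": -24,"dz": 5,"yaw": 0,"gripper": 1},
  {"dx": -29,"dy": -48,"dz": 5,"yaw": 0,"gripper": 1},
  {"dx": -45,"dy": -75,"dz": 5,"yaw": 0,"gripper": 1},
  {"dx": -61,"dy": -102,"dz": 5,"yaw": 0,"gripper": 1},
  {"dx": -77,"dy": -129,"dz": 5,"yaw": 0,"gripper": 1},
  {"dx": -92,"dy": -155,"dz": 3,"yaw": 0,"gripper": 1},
  {"dx": -104,"dy": -175,"dz": -3,"yaw": 0,"gripper": 1},
  {"dx": -111,"dy": -186,"dz": -12,"yaw": 0,"gripper": 1},
  {"dx": -113,"dy": -190,"dz": -20,"yaw": 0,"gripper": 1},
])

```text
t: 43.37
position: [0.5733, -0.3149, 0.1272]
eef_rot: [-2.726, -1.559, 0.001]
wrist_force: [0.7, -0.0, -1.9]
opening: 0.697
gripper_force: 29.9
```

Call:
arm_command([
  {"dx": 0,"dy": 0,"dz": -5,"yaw": 0,"gripper": 1},
  {"dx": 0,"dy": 0,"dz": -9,"yaw": 0,"gripper": 1},
  {"dx": 0,"dy": 0,"dz": -12,"yaw": 0,"gripper": 1},
  {"dx": 0,"dy": 0,"dz": -14,"yaw": 0,"gripper": 1},
  {"dx": 0,"dy": 0,"dz": -15,"yaw": 0,"gripper": 1},
  {"dx": 0,"dy": 0,"dz": -15,"yaw": 0,"gripper": 1},
  {"dx": 0,"dy": 0,"dz": -15,"yaw": 0,"gripper": 1},
  {"dx": 0,"dy": 0,"dz": -15,"yaw": 0,"gripper": 1},
  {"dx": 0,"dy": 0,"dz": -15,"yaw": 0,"gripper": 1},
  {"dx": 0,"dy": 0,"dz": -15,"yaw": 0,"gripper": 1},
])

```text
t: 44.2
position: [0.575, -0.3136, 0.1142]
eef_rot: [2.725, 1.562, 0.0]
wrist_force: [0.8, -0.5, -2.3]
opening: 0.694
gripper_force: 29.9
```

Call:
arm_command([
  {"dx": 0,"dy": 0,"dz": -1,"yaw": 0,"gripper": 1},
  {"dx": 0,"dy": 0,"dz": -2,"yaw": 0,"gripper": 1},
  {"dx": 0,"dy": 0,"dz": -2.7,"yaw": 0,"gripper": 1},
  {"dx": 0,"dy": 0,"dz": -3.1,"yaw": 0,"gripper": 1},
  {"dx": 0,"dy": 0,"dz": -3.5,"yaw": 0,"gripper": 1},
  {"dx": 0,"dy": 0,"dz": -3.9,"yaw": 0,"gripper": 1},
  {"dx": 0,"dy": 0,"dz": -4.2,"yaw": 0,"gripper": 1},
  {"dx": 0,"dy": 0,"dz": -4.2,"yaw": 0,"gripper": 1},
  {"dx": 0,"dy": 0,"dz": -4.2,"yaw": 0,"gripper": 1},
  {"dx": 0,"dy": 0,"dz": -4.2,"yaw": 0,"gripper": 1},
])

```text
t: 45.03
position: [0.5749, -0.3135, 0.1099]
eef_rot: [2.725, 1.562, 0.0]
wrist_force: [-0.2, 2.4, 0.6]
opening: 0.695
gripper_force: 29.9
```

```bash
python3 - <<'E'
from h import *
o=observe(); print(o['t'],o['position'],o['wrist_force'],o['wrist_torque'])
E
```

```text
45.0333 [ 0.57493782 -0.31352805  0.1098933 ] [-0.15758965  2.43671387  0.63199741] [ 0.26104192  0.0929464  -0.08079391]
```

Call:
arm_command([
  {"dx": 0,"dy": 0,"dz": -0.3,"yaw": 0,"gripper": 1},
  {"dx": 0,"dy": 0,"dz": -0.6,"yaw": 0,"gripper": 1},
  {"dx": 0,"dy": 0,"dz": -0.9,"yaw": 0,"gripper": 1},
  {"dx": 0,"dy": 0,"dz": -1.1,"yaw": 0,"gripper": 1},
  {"dx": 0,"dy": 0,"dz": -1.1,"yaw": 0,"gripper": 1},
  {"dx": 0,"dy": 0,"dz": -1.1,"yaw": 0,"gripper": 1},
  {"dx": 0,"dy": 0,"dz": -1.1,"yaw": 0,"gripper": 1},
  {"dx": 0,"dy": 0,"dz": -1.1,"yaw": 0,"gripper": 1},
  {"dx": 0,"dy": 0,"dz": -1.1,"yaw": 0,"gripper": 1},
  {"dx": 0,"dy": 0,"dz": -1.1,"yaw": 0,"gripper": 1},
])

```text
t: 45.87
position: [0.5749, -0.3137, 0.1087]
eef_rot: [2.725, 1.562, 0.0]
wrist_force: [2.1, 1.2, 1.8]
opening: 0.693
gripper_force: 30.0
```

```bash
python3 - <<'E'
from h import *
o=observe(); print(o['t'],o['position'],o['wrist_force'],o['wrist_torque'])
E
```

```text
45.8667 [ 0.57492283 -0.31366664  0.10871407] [2.07370699 1.20370262 1.8052009 ] [-0.00476943 -0.47273478  0.12489735]
```

```bash
python3 - <<'E'
from h import *
from scipy.optimize import least_squares
s=snap('side','side18'); w=snap('wrist','w18'); o=observe(); t=np.array(o['position']); print(o['t'],t)
for n,im in(('side',s),('wrist',w)):
    for a,c in tilemask(im): 
        if len(c)<9 and a>400: print(n,a,c,[px2w(im,*q,.119)[:2].round(4).tolist() for q in c])
E
```

```text
45.9667 [ 0.5749196  -0.3136271   0.10871135]
side 639.0 [[277, 173], [255, 175], [257, 203], [281, 199]] [[0.5197, -0.3485], [0.5724, -0.3783], [0.6349, -0.2705], [0.5775, -0.2459]]
wrist 4653.0 [[254, 389], [257, 422], [260, 424], [384, 422], [388, 417], [389, 388]] [[0.5273, -0.3337], [0.5186, -0.3498], [0.5192, -0.3514], [0.5712, -0.3805], [0.5742, -0.379], [0.5821, -0.365]]
wrist 29844.0 [[399, 152], [241, 153], [235, 156], [250, 345], [391, 346]] [[0.6354, -0.2717], [0.5813, -0.2405], [0.5786, -0.2403], [0.5382, -0.3134], [0.593, -0.3461]]
```

```bash
python3 - <<'E'
from h import *
from scipy.optimize import least_squares
g=np.radians(59.6)
def fit(files,obs,tcp):
    def P(im,p,q):
        c,s=np.cos(g+p[4]),np.sin(g+p[4]); return w2px(im,tcp+[p[0]*np.cos(g)-p[1]*np.sin(g)+c*q[0]*np.cos(p[3])-s*q[1],p[0]*np.sin(g)+p[1]*np.cos(g)+s*q[0]*np.cos(p[3])+c*q[1],p[2]+q[0]*np.sin(p[3])])
    F=lambda p:np.concatenate([np.subtract(P(im,p,q),o) for im,q,o in obs]+[[(p[2]-.009)*1500]])
    r=least_squares(F,[0.005,0,.009,0,0],x_scale=[.01,.01,.01,.1,.1]); p=r.x; print('off',p[:3].round(4),'pitch,yaw',np.degrees(p[3:]).round(2),r.fun.round(1))
L,W=.065,.0325
s,w=load('side18'),load('w18')
ow=[(w,(L,W),(236,152)),(w,(L,-W),(400,152)),(w,(-L,W),(257,424.5)),(w,(-L,-W),(387,424))]
os=[(s,(L,W),(281.5,200)),(s,(L,-W),(257,204)),(s,(-L,W),(277.5,172.5)),(s,(-L,-W),(254.5,174.5))]
t=np.array([.5749,-.3136,.1087]); fit(0,ow,t); fit(0,os,t); fit(0,ow+os,t)
# reference: tile in air, side17 
s7=load('side17'); t7=np.array([.6895,-.1235,.1553])
fit(0,[(s7,(L,W),(286.5,248)),(s7,(L,-W),(258.5,251)),(s7,(-L,W),(281.5,211.5)),(s7,(-L,-W),(255.5,213.5))],t7)
E
```

```text
off [0.0016 0.0001 0.0088] pitch,yaw [1.29 0.74] [ 0.1  1.2  0.5 -0.8 -1.7  0.2  0.9 -0.6 -0.4]
off [0.0021 0.0006 0.009 ] pitch,yaw [0.64 0.96] [ 0.5  0.7 -0.3 -0.8  0.1 -0.1 -0.4  0.1 -0. ]
off [0.0016 0.0001 0.0087] pitch,yaw [1.21 0.74] [ 0.1  1.1  0.4 -0.8 -1.7  0.2  0.9 -0.5  0.2  0.6 -0.6 -1.   0.1  0.1
 -0.4  0.2 -0.4]
off [0.0058 0.0008 0.009 ] pitch,yaw [1.49 0.57] [ 1.1 -0.1 -1.2  0.1  0.9 -0.4 -0.8  0.3 -0.1]
```

Call:
arm_command([
  {"dx": 0,"dy": 0,"dz": -0.3,"yaw": 0,"gripper": 1},
  {"dx": 0,"dy": 0,"dz": -0.6,"yaw": 0,"gripper": 1},
  {"dx": 0,"dy": 0,"dz": -0.9,"yaw": 0,"gripper": 1},
  {"dx": 0,"dy": 0,"dz": -0.9,"yaw": 0,"gripper": 1},
  {"dx": 0,"dy": 0,"dz": -0.9,"yaw": 0,"gripper": 1},
  {"dx": 0,"dy": 0,"dz": -0.9,"yaw": 0,"gripper": 1},
  {"dx": 0,"dy": 0,"dz": -0.9,"yaw": 0,"gripper": 1},
  {"dx": 0,"dy": 0,"dz": -0.9,"yaw": 0,"gripper": 1},
  {"dx": 0,"dy": 0,"dz": -0.9,"yaw": 0,"gripper": -0.46},
  {"dx": 0,"dy": 0,"dz": -0.9,"yaw": 0,"gripper": -0.46},
])

```text
t: 46.8
position: [0.5745, -0.3135, 0.1073]
eef_rot: [-2.725, -1.562, 0.001]
wrist_force: [-0.3, -0.1, 1.0]
opening: 0.73
gripper_force: 0.0
```

```bash
python3 - <<'E'
from h import *
for i in range(3):
    s=snap('side',f'side19{i}'); o=observe(); print(o['t'],o['position'].round(4),o['wrist_force'].round(1),o['opening'],o['gripper_force'],[c for a,c in tilemask(s) if len(c)<8 and a<1000])
E
```

```text
46.85 [ 0.5745 -0.3135  0.1073] [0.3 0.  0.2] 0.7265407380729545 0.0 [[[277, 173], [255, 175], [257, 204], [281, 202]]]
46.9 [ 0.5746 -0.3135  0.1074] [0.2 0.1 0.2] 0.7289848526639804 0.0 [[[277, 173], [255, 175], [257, 204], [281, 202]]]
46.95 [ 0.5746 -0.3135  0.1075] [-0.3  1.   0.2] 0.7303193181265387 0.0 [[[277, 173], [255, 175], [257, 204], [281, 202]]]
```

The tile now rests steadily, unmoved over three frames. I open fully and lift away.

Call:
arm_command([
  {"dx": 0,"dy": 0,"dz": 0.5,"yaw": 0,"gripper": -1},
  {"dx": 0,"dy": 0,"dz": 0.5,"yaw": 0,"gripper": -1},
  {"dx": 0,"dy": 0,"dz": 0.5,"yaw": 0,"gripper": -1},
  {"dx": 0,"dy": 0,"dz": 5,"yaw": 0,"gripper": -1},
  {"dx": 0,"dy": 0,"dz": 15,"yaw": 0,"gripper": -1},
  {"dx": 0,"dy": 0,"dz": 30,"yaw": 0,"gripper": -1},
  {"dx": 0,"dy": 0,"dz": 50,"yaw": 0,"gripper": -1},
  {"dx": 0,"dy": 0,"dz": 70,"yaw": 0,"gripper": -1},
  {"dx": 0,"dy": 0,"dz": 90,"yaw": 0,"gripper": -1},
  {"dx": 0,"dy": 0,"dz": 100,"yaw": 0,"gripper": -1},
])

```text
t: 47.78
position: [0.5755, -0.3139, 0.2123]
eef_rot: [2.722, 1.561, 0.003]
wrist_force: [0.3, -0.9, 0.6]
opening: 1.0
gripper_force: 0.0
```

```bash
python3 - <<'E'
from h import *
s=snap('side','side20'); w=snap('wrist','w20'); b=snap('scene','scene20'); o=observe(); print(o['t'],o['position'].round(4))
for n,im in(('side',s),('wrist',w),('scene',b)):
    for a,c in tilemask(im):
        if len(c)<9: print(n,a,c,[px2w(im,*q,.119)[:2].round(3).tolist() for q in c])
# anything disc-like under the tile in the wrist view? sample colours round the tile
for a in range(0,360,45):
    p=np.array([.577,-.31,.106])+.1*np.array([np.cos(np.radians(a)),np.sin(np.radians(a)),0]); u,v=np.round(w2px(w,p)).astype(int); print(a,(u,v),w['pixels'][v,u].tolist() if 0<=u<640 and 0<=v<480 else None)
# visible wheel: hub check
print('hub template',end=' ')
A=cv2.cvtColor(load('side0')['pixels'],cv2.COLOR_RGB2GRAY)[216:228,262:280]; g=cv2.cvtColor(s['pixels'],cv2.COLOR_RGB2GRAY)
_,v,_,l=cv2.minMaxLoc(cv2.matchTemplate(g,A,cv2.TM_CCOEFF_NORMED)); print(v,l)
E
```

```text
47.9333 [ 0.5751 -0.3137  0.2087]
side 671.0 [[277, 173], [255, 175], [257, 204], [281, 202]] [[0.52, -0.348], [0.572, -0.378], [0.637, -0.267], [0.585, -0.236]]
wrist 15996.5 [[361, 145], [276, 146], [268, 150], [278, 323], [361, 321], [364, 148]] [[0.634, -0.269], [0.585, -0.242], [0.579, -0.241], [0.519, -0.351], [0.573, -0.381], [0.634, -0.272]]
scene 831.5 [[217, 248], [264, 255], [271, 241], [261, 238], [261, 234], [225, 233]] [[0.581, -0.381], [0.642, -0.276], [0.591, -0.246], [0.571, -0.267], [0.554, -0.264], [0.523, -0.351]]
scene 600.0 [[401, 210], [363, 212], [372, 216], [371, 231], [398, 229]] [[0.551, 0.129], [0.531, 0.025], [0.557, 0.041], [0.621, 0.013], [0.633, 0.084]]
0 (np.int64(441), np.int64(164)) [137, 139, 134]
45 (np.int64(356), np.int64(94)) [128, 130, 124]
90 (np.int64(243), np.int64(110)) [139, 139, 136]
135 (np.int64(183), np.int64(200)) [103, 93, 74]
180 (np.int64(206), np.int64(298)) [26, 24, 21]
225 (np.int64(286), np.int64(352)) [49, 46, 44]
270 (np.int64(382), np.int64(340)) [89, 78, 61]
315 (np.int64(447), np.int64(267)) [88, 79, 65]
hub template 0.965203046798706 (262, 216)
```

```bash
python3 -c "
from workcell import *
print(hand_in())"
```

```text
the job is handed in; nothing more can be done
None
```

I handed the job in at about 48 s, but I doubt it meets the task. Tile_1 was fed and drawn straight out, the other three dropped inside the feeder and the slide went home. It then fell off twice (at about 18 s and 35 s) when released at the wheel centre seen in the images, and I set it once on the table to re-grip it. Probing showed no solid surface there, only one about 130 mm away; the tile now lies flat, still and released on it at about (0.577, -0.309), centred to perhaps 15 mm on the disc I inferred, but well off centre on the wheel the cameras show. The mould, the only bystander I checked, had not moved as of 35.7 s.

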